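# Send inspected grinding balls through the diverter chute into the storage tin

### The job

The five grinding balls in the scoop have passed inspection and go into the square metal tin that stands under one exit of the diverter chute; the round glass dish under the other exit is for rejects. Lock the loose hopper onto the chute's collar with a quarter turn clockwise and swing the flap fully over so that the chute leads to the tin, then tip all the balls from the scoop into the hopper so that they roll down into the tin. Finally set the scoop down upright on the worktop; leave the tin, the dish and the other things where they stand.

Things in the scene. Friction and masses are not known exactly. Their poses are not given: they have to be found in the camera images.
- chute: Fixed steel chute (sizes in mm), 255 long, 205 wide, 152 high, z up; origin on the worktop under its middle; x points up its 12 degree slope, away from the robot at yaw 0, y to its left. A tray (64 wide, walls 26 high) falls to -x from under a round collar and forks at a flap into a left (+y) and a right (-y) leg, ending in hooded openings at x -70, y +70 and -70, 54 up, over the receivers.
- collar (a point): Centre of the collar's seat (chute x 110, 137 above the worktop), axes as the chute's. The grey ring, 71 across, bore 49, stands 15 above the seat; its top lip has two 15 wide notches, at +x and -x. The hopper's lugs go straight down through them onto the seat; turned clockwise from above they run under the lip and stop after a quarter turn (90 to 95 degrees), then at +y and -y.
- hopper_mid (a point): Loose white hopper, 62 tall, standing on its spigot; point on its axis, 31 above its lower end. Open mouth 92 (x) by 62 (y) outside, walls 3 thick and vertical over the top 28: grip across y, 15 below the rim. Round spigot 44 across, 17 long, bore 36, with two lugs 9 wide, 6 high at its lower end, 59 over both along x. Halves alike. Entering, its x lies along the chute; locked, across it.
- flap (a joint): Flap angle about its pivot at the fork, rad: 0 points up the slope, + swings the free end left (chute +y), - right; stops at +-0.40, at the tray's walls. On the left wall it closes the left leg and sends the balls to the RIGHT exit; on the right wall, to the LEFT exit. Starts near 0, stays where it is left (under 1 N at the knob).
- flap_knob (a point): Grip centre of the flap's upright black knob, 14 across, 36 tall, its top 16 above this point; 146 above the worktop, 31 above the tray walls. It is 50 up the slope (+x) from the flap's pivot and moves with the flap about it. Its z axis leans 12 degrees from vertical, to the robot.
- scoop_grip (a point): Grip centre of the upright black handle of an aluminium scoop: handle 32 (x) by 14 (y), from 12 to 72 above the scoop's underside, this point 56 above it. x points to the open nose. Pan 50 wide, walls 24 high, rear wall 15 ahead of this point; the floor ramps up 14 degrees to the nose lip, 106 ahead of and 44 below this point. Nose down by 40 degrees or more the balls roll out over the lip.
- ball_1_center (a point): Centre of ball 1 of five polished metal grinding balls, 12 in diameter, 13.5 g, which start loose in the scoop's pan.
- ball_2_center (a point): Centre of ball 2 of five polished metal grinding balls, 12 in diameter, 13.5 g, which start loose in the scoop's pan.
- ball_3_center (a point): Centre of ball 3 of five polished metal grinding balls, 12 in diameter, 13.5 g, which start loose in the scoop's pan.
- ball_4_center (a point): Centre of ball 4 of five polished metal grinding balls, 12 in diameter, 13.5 g, which start loose in the scoop's pan.
- ball_5_center (a point): Centre of ball 5 of five polished metal grinding balls, 12 in diameter, 13.5 g, which start loose in the scoop's pan.
- tin: Square open aluminium tin, 72 x 72 x 42, walls 3; loose, empty, stands on the worktop under one of the two exits (left or right varies). Origin at the centre of its underside.
- tin_in (a point): Point 12 above the tin's underside, on its centre line.
- dish: Round glass dish, 72 in diameter, 42 high, with three dull reject balls in it; loose, stands under the other exit. Origin at the centre of its underside.
- petri: Bystander: petri dish with lid, 90 in diameter, 16 high; origin at its underside.
- small_bottle: Bystander: small white bottle with screw cap, 43 in diameter, 85 high; origin at its underside.
- amber_bottle: Bystander: amber bottle with black screw cap, 60 in diameter, 98 high; origin at its underside.
- bench_timer: Bystander: white bench timer, 62 x 66 x 17; origin at its underside.
- felt_pen: Bystander: felt pen lying down, 130 long, 12 thick; origin under its middle.
There are look-alikes about, which are no part of the job. What is shaped like the part that bears scoop_grip but blue is not meant.

How it is judged (in metres and radians):
On the way, in this order (a step that is already met when the one before it is completed fails the run):
1. the hopper is seated and locked on the collar and the flap leads to the tin (horizontal distance between hopper_mid and collar below 0.005 m and z of hopper_mid in the frame of collar below 0.0345 m and angle between hopper_mid's own z axis and vertical below 0.06 rad and angle between the x axis of hopper_mid and the y axis of chute, either way round below 0.25 rad and ((y of tin in the frame of chute above 0 m and value of joint flap below -0.34 rad) or (y of tin in the frame of chute below 0 m and value of joint flap above 0.34 rad))), for 0.2 s.
2. balls are tipped into the locked hopper (all of step 1 and ((horizontal distance between ball_1_center and collar below 0.045 m and z of ball_1_center in the frame of hopper_mid between -0.028 and 0.028 m) or (horizontal distance between ball_2_center and collar below 0.045 m and z of ball_2_center in the frame of hopper_mid between -0.028 and 0.028 m) or (horizontal distance between ball_3_center and collar below 0.045 m and z of ball_3_center in the frame of hopper_mid between -0.028 and 0.028 m) or (horizontal distance between ball_4_center and collar below 0.045 m and z of ball_4_center in the frame of hopper_mid between -0.028 and 0.028 m) or (horizontal distance between ball_5_center and collar below 0.045 m and z of ball_5_center in the frame of hopper_mid between -0.028 and 0.028 m))).
3. all five balls lie in the tin (horizontal distance between each of ball_1_center, ball_2_center, ball_3_center, ball_4_center, ball_5_center and tin_in below 0.046 m and z of ball_1_center in the frame of tin_in between -0.012 and 0.025 m and z of ball_2_center in the frame of tin_in between -0.012 and 0.025 m and z of ball_3_center in the frame of tin_in between -0.012 and 0.025 m and z of ball_4_center in the frame of tin_in between -0.012 and 0.025 m and z of ball_5_center in the frame of tin_in between -0.012 and 0.025 m), for 0.3 s.
At the end, for the whole second after the job is handed in: All five balls lie in the tin; hopper down on the collar (axis within 5 mm, height within 3.5 mm), locked to within 0.25 rad of the quarter turn; flap past 0.34 rad, leading to the tin; scoop level on the worktop (within 0.08 rad) (all of step 1 and all of step 3 and height (world z) of scoop_grip between 0.0515 and 0.0605 m and angle between scoop_grip's own z axis and vertical below 0.08 rad); the robot touches nothing.
It fails at once if a bystander (petri dish, bottle, timer or pen) is moved by more than 30 mm (distance of any of petri, small_bottle, amber_bottle, bench_timer, felt_pen from where it was at the start of the episode above 0.03 m).
It fails at once if the tin or the glass dish is moved by more than 20 mm (distance of any of tin, dish from where it was at the start of the episode above 0.02 m).
It also fails if it takes over 72 s, if anything falls off the work surface, if the arm or the gripper's body presses on something with over 40 N, if the wrist force passes 120 N, or if a joint passes its speed limit or range.

### The arm

A 7-joint arm with a two-finger parallel gripper is mounted at the origin on a cart in front of the work surface, level with it; the furniture and walls round the work are solid. World frame = base frame: x ahead of the robot, y to its left, z up, the work surface at z = 0. Lengths are in mm, angles in rad, forces in N, time in s.
With the tool pointing down it reaches from about 400 to 875 mm from the base axis. Payload 4.4 kg.
Tool frame: the origin (TCP) lies midway between the tips of the shut fingers; the grasp point (between the pads) lies 19 mm behind it; x points along the fingers, z is the direction in which the jaws open and shut, and the axes are right-handed (so a half turn about x gives the same grasp; the last joint's range is limited). The gripper opens to 85 mm and grips with 20 to 120 N. Pads are 22 mm wide; open, the fingers measure 114 mm over their backs; the gripper's body (76 mm by 85 mm) begins 54 mm behind the grasp point. The pads swing forward as they close: fully open they stand 13 mm farther back than shut.
Start: joints at [1.044, 0.628, 0.038, 1.517, -0.027, 0.996, -0.02], TCP at [289.06, -582.204, 231.313] pointing down, gripper open.
Joint ranges: [-3.06, 3.06], [-0.37, 2.12], [-1.25, 1.32], [0.18, 2.47], [-1.1, 4.24], [0.23, 1.98], [-2.94, 2.94]. Speed limits (rad/s): [2.57, 2.57, 3.14, 3.14, 3.14, 3.14, 3.14].

### API

Orientations are given as [roll, pitch, yaw] about the fixed x, y, z axes, in that order (R = Rz(yaw) Ry(pitch) Rx(roll)).
In Python, from cell import ctrl gives the robot as it stands. The module is installed in compiled form; this text tells all that it offers.
- The arm moves only by the tool servo_tool, never from a script. Its argument "rows" is a list of rows, each an object of numbers: "dx", "dy", "dz": the shift along the tool's x, y, z in units of 750 mm (1.0 is 750 mm); "wx", "wy", "wz": the turn, a rotation vector about the tool's x, y, z in units of 6 degrees (1.0 is 6 degrees); "fingers": the closure, from 0 (fully open) to 1 (shut). In form: [{"dx": .., "dy": .., "dz": .., "wx": .., "wy": .., "wz": .., "fingers": ..}, ...]. A call has 1 to 5 rows; each row shifts and turns the commanded pose from where the row before left it, along the tool's axes as they then stand; what a row does not reach is not made up. A row lasts 1/8 s, in which the tool goes at most 62.5 mm and 10.7 degrees, less where a joint would pass 70% of its speed; a pose out of reach is approached as far as the arm can. A call with a number of a shift or a turn outside -1 to 1 is refused whole. A call with a gripper value outside its range is refused whole. The fingers move at their own pace and stop on an object; the grip force is fixed at half the most. Time passes only in rows, so rows that do not move let the fingers close. It gives the time, the measured TCP pose, the force and the opening at its end, in the units of the state.
- ctrl.read_state(): the state, without advancing time (a new reading comes with each control period).
- ctrl.get_image(name): name is "scene" or "top" or "wrist"; returns the picture (400x640x3 uint8, red, green, blue); there is no depth.
- ctrl.camera_info(name): a dict with "fovy" (degrees; the focal length in pixels is half the picture's height over the tangent of half this angle, whatever the lens; pixels are square), "cx", "cy" (the principal point, pixels), "R" (3x3) and "t" (3): a world point X has camera coordinates R X + t. Camera axes: x right, y down, z forward; pixel columns grow to the right and rows downward; lengths in mm; the calibration is good to about 2 mm. A picture is of the moment at which its call begins: read the wrist's pose just before it. camera_info takes no time and is no camera call; for the wrist camera it gives the pose at the moment of the call.
- ctrl.finish_job(): hands the job in, once; it reports no verdict.
Trained networks look in the newest picture that a camera, given by its name, has taken for a name from the list of things; names that differ only in an ending like _2 or _b are one class to them, and where a whole thing is asked for, a point or a joint stands for the part that bears it (a point fixed in the world has none). Each returns a list of dicts, best first, with "conf" (0 to 1); they miss things now and then, are a little off and sometimes report something else, mostly with a low value. They report only what shows in the picture. A call takes as long as a camera call. They do not tell look-alikes from the thing itself.
- ctrl.search_frame(label, camera): "extent" ([centre column, centre row, width, height] in pixels, round what is visible of it).
- ctrl.silhouettes(label, camera): "region" (400x640 bool, what is visible of it) and "extent" ([centre column, centre row, width, height] in pixels, round what is visible of it).
- ctrl.mark_of(label, camera): "point" ([column, row] in pixels: a listed point, or the origin of a listed thing).
The state is a dict: "clock": time; "qpos": joint angles; "qd": joint speeds; "tau": joint torques, N m; "eef_pos": TCP position; "tool_rot": TCP orientation; "force": force on the tool from outside, world axes, zero at the start; "torque": the same for the moment, N m; "width": finger opening in mm.
Only numpy, scipy, OpenCV 4.12 (cv2) and the standard library are available. Lean on these libraries where they do the work, as an engineer would, in place of code of your own. Each camera call takes 0.05 s, during which the arm holds its last target.

## Working session

There is one attempt and no reset: what is moved stays moved. The work goes in short steps, Python scripts to look and compute and a tool call to move; the robot and the scene stay as the last step left them, time stands still between calls to the robot, and variables do not carry over. Pictures are saved under pics/ and viewed, and the job is handed in when it is done.

Besides the shell and the picture viewer there is one more tool, called after "Request:" as a command line: name --argument value ..., lists and objects as JSON in quotes. servo_tool: Moves the arm, as the interface text tells. Its arguments: {"type":"object","properties":{"rows":{"type":"array"}},"required":["rows"]}

```bash
mkdir -p pics; ls; python3 - <<'E'
from cell import ctrl
import cv2,numpy as np
s=ctrl.read_state(); print(s)
for n in ["scene","top","wrist"]:
    im=ctrl.get_image(n); cv2.imwrite(f"pics/{n}0.png",im[:,:,::-1]); c=ctrl.camera_info(n); print(n,c)
E
```

```text
pics
{'clock': 0.0, 'qpos': array([ 1.04421402,  0.62933901,  0.03840135,  1.51842062, -0.02699905,
        0.99631179, -0.02002824]), 'qd': array([-7.27630846e-05, -1.28002931e-03, -8.54576590e-05, -7.70329139e-04,
       -4.48452846e-04,  7.61938184e-04, -1.52021826e-03]), 'tau': array([-1.38159969e-03, -5.63395929e+01,  1.22582451e+00, -1.93438321e+01,
        1.10353858e-02,  1.07541075e-02, -3.45411661e-05]), 'eef_pos': array([ 288.77438909, -581.59505739,  230.37614922]), 'tool_rot': array([-3.13966601,  1.5688342 ,  2.0335092 ]), 'force': array([-0.59049656, -0.37568594,  0.72270418]), 'torque': array([-0.00548289,  0.00542229,  0.01245305]), 'width': 85.30369651852915}
scene {'fovy': 55.088081431271256, 'cx': 316.1835156668626, 'cy': 202.24964231496742, 'R': array([[ 0.84394591, -0.53602238,  0.02086392],
       [-0.22234364, -0.38493742, -0.89576028],
       [ 0.48817886,  0.75133427, -0.44404753]]), 't': array([-497.13128672,  190.58494296, 1019.96891731])}
top {'fovy': 47.173600082913545, 'cx': 324.9600909131942, 'cy': 192.1621282785803, 'R': array([[-0.03635095, -0.99933483,  0.00291774],
       [-0.97931703,  0.03504098, -0.19927441],
       [ 0.19903962, -0.0101012 , -0.97993938]]), 't': array([ -48.26439185,  551.96280063, 1450.33603263])}
wrist {'fovy': 70.45079864538691, 'cx': 319.46557306861297, 'cy': 202.19598831309625, 'R': array([[ 0.4453767 , -0.89534164, -0.00171655],
       [-0.85380558, -0.42529072,  0.30023965],
       [-0.26954709, -0.13225415, -0.95386226]]), 't': array([-649.63145234,  -40.44397188,  379.15335274])}
```

View pics/scene0.png

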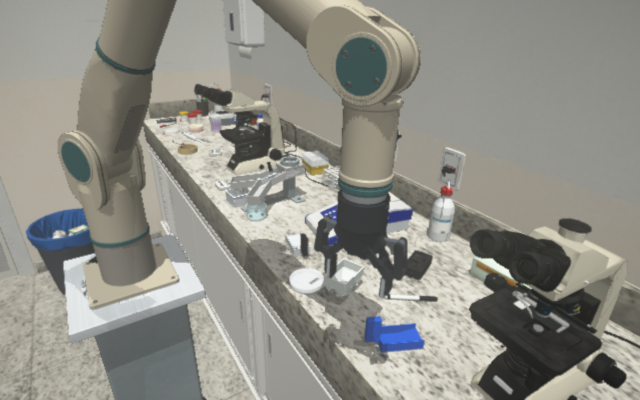

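View pics/top0.png

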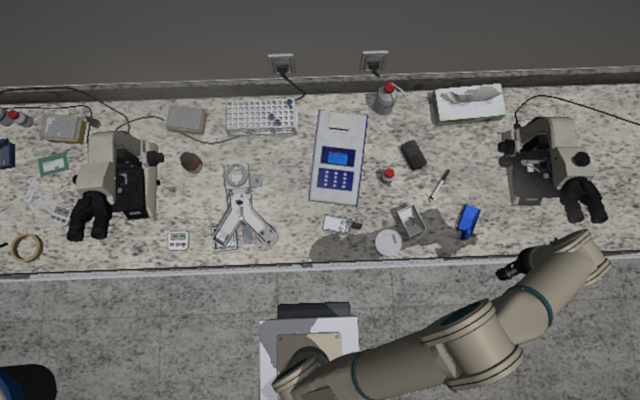

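View pics/wrist0.png

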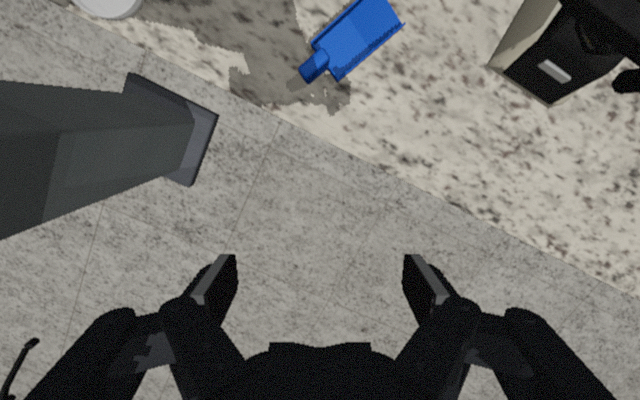

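```bash
cat > h.py <<'E'
from cell import ctrl
import cv2,numpy as np
from scipy.spatial.transform import Rotation as Ro
def K(c):
    f=200/np.tan(np.radians(c['fovy'])/2); return f
def ray(c,px):
    f=K(c); d=np.array([(px[0]-c['cx'])/f,(px[1]-c['cy'])/f,1.]); R=np.array(c['R']);t=np.array(c['t'])
    return -R.T@t, R.T@d
def atz(c,px,z):
    o,d=ray(c,px); return o+d*(z-o[2])/d[2]
def proj(c,X):
    f=K(c); p=np.array(c['R'])@np.asarray(X,float)+c['t']; return np.array([c['cx']+f*p[0]/p[2],c['cy']+f*p[1]/p[2]])
def tri(obs):
    A=np.zeros((3,3));b=np.zeros(3)
    for c,px in obs:
        o,d=ray(c,px); d=d/np.linalg.norm(d); P=np.eye(3)-np.outer(d,d); A+=P;b+=P@o
    X=np.linalg.solve(A,b); return X,[np.round(proj(c,X)-px,1) for c,px in obs]
def crop(im,x0,y0,x1,y1,s,name):
    cv2.imwrite(name,cv2.resize(im[y0:y1,x0:x1,::-1],None,fx=s,fy=s,interpolation=cv2.INTER_CUBIC))
E
python3 - <<'E'
from h import *
im=ctrl.get_image("top"); crop(im,200,150,460,270,3,"pics/top1.png")
c=ctrl.camera_info("top")
for l in ["chute","collar","hopper_mid","flap_knob","scoop_grip","tin","dish","petri","small_bottle","amber_bottle","bench_timer","felt_pen","ball_1_center"]:
    zz=dict(collar=137,hopper_mid=31,flap_knob=146,scoop_grip=56,ball_1_center=15).get(l,0)
    for m in ctrl.mark_of(l,"top")[:6]: print(l,round(m['conf'],2),np.round(m['point'],1),np.round(atz(c,m['point'],zz),0))
print(ctrl.read_state()['clock'])
im=ctrl.get_image("scene"); crop(im,180,130,480,360,2.6,"pics/sc1.png")
E
```

```text
chute 0.95 [242.3 219.7] [477. 213.   0.]
collar 0.95 [235.4 175.5] [596. 211. 137.]
hopper_mid 0.6 [411.6 223. ] [ 441. -350.   31.]
flap_knob 0.5 [237.7 202. ] [510. 202. 146.]
scoop_grip 0.91 [355.5 225.2] [ 437. -163.   56.]
scoop_grip 0.77 [463.2 236.1] [ 389. -509.   56.]
tin 0.74 [226.  238.1] [416. 267.   0.]
dish 0.7 [265.2 234.2] [425. 136.   0.]
petri 0.56 [386.1 241.1] [ 387. -267.    0.]
small_bottle 0.75 [388.6 177.4] [ 605. -289.    0.]
amber_bottle 0.94 [194.7 166.1] [669. 377.   0.]
amber_bottle 0.15 [241.6 200. ] [544. 215.   0.]
bench_timer 0.88 [180.8 241. ] [412. 418.   0.]
felt_pen 0.42 [441.6 187.3] [ 564. -468.    0.]
0.85
```

View pics/top1.png

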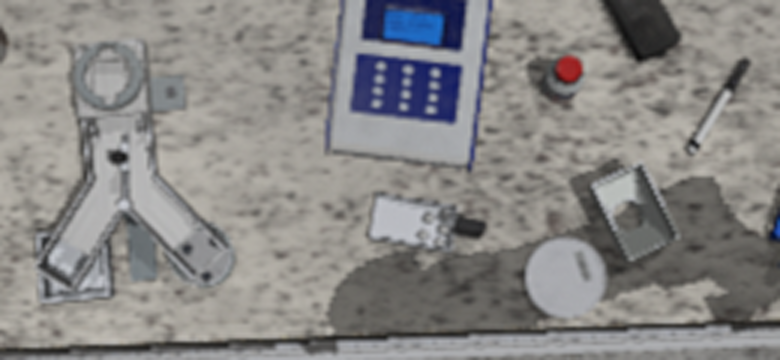

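View pics/sc1.png

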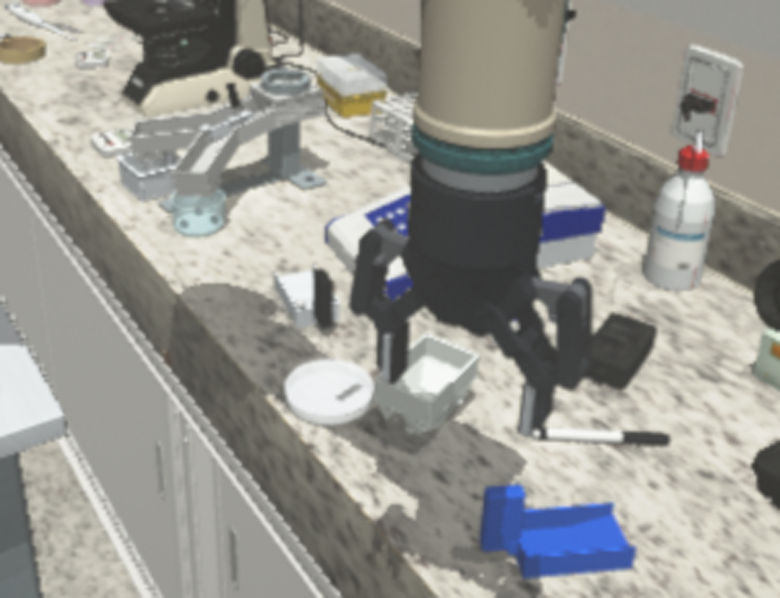

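```bash
python3 - <<'E'
from h import *
s=ctrl.read_state();R=Ro.from_euler('xyz',s['tool_rot']).as_matrix();print(np.round(R,3))
c=ctrl.camera_info("wrist"); o=-c['R'].T@c['t']; print("cam in tool",R.T@(o-s['eef_pos']), np.round(c['R']@R,3))
c=ctrl.camera_info("top")
P=[atz(c,(200+x/3,150+y/3),62) for x,y in [(590,185),(637,163),(678,235),(630,262)]]
print(np.round(P,0),np.mean(P,0))
for l in ["hopper_mid","scoop_grip","chute"]:
    m=ctrl.silhouettes(l,"top")[0]; r=m['region'].astype(np.uint8); print(l,m['extent'],cv2.minAreaRect(cv2.findNonZero(r)))
# chute direction: collar centre (105,75)->collar;  
a=atz(c,(200+107/3,150+75/3),150);print("collar ring",a)
# leg ends hoods
print(atz(c,(200+62/3,150+265/3),60),atz(c,(200+207/3,150+260/3),60))
print(atz(c,(200+377/3,150+192/3),30),atz(c,(200+370/3,150+238/3),30),"handle",atz(c,(200+470/3,150+227/3),72))
E
```

```text
[[ 0.     0.896  0.445]
 [ 0.     0.445 -0.896]
 [-1.     0.    -0.   ]]
cam in tool [-142.10555037   75.74172972    0.48265158] [[ 0.     0.001  1.   ]
 [-0.3   -0.954  0.001]
 [ 0.954 -0.3    0.   ]]
[[ 476. -298.   62.]
 [ 498. -351.   62.]
 [ 418. -389.   62.]
 [ 391. -336.   62.]] [ 445.63046834 -343.56808776   62.        ]
hopper_mid [411.4, 221.1, 31.0, 29.1] ((410.10003662109375, 220.20004272460938), (29.06888198852539, 20.57182502746582), 63.43495178222656)
scoop_grip [345.6, 223.9, 38.3, 19.5] ((341.93243408203125, 224.9053955078125), (37.97616958618164, 15.946701049804688), 9.462322235107422)
chute [243.2, 205.3, 65.0, 81.8] ((239.94403076171875, 203.6761932373047), (81.15129852294922, 64.47438049316406), 84.42780303955078)
collar ring [594.83164477 207.42591328 150.        ]
[409.80710557 271.96682519  60.        ] [409.57120232 116.91239193  60.        ]
[481.21240179 -68.05526545  30.        ] [430.53157601 -58.51336593  30.        ] handle [ 433.42647108 -165.51234462   72.        ]
```

Request:
servo_tool --rows '[{"dx": 0.0213, "dy": 0.0658, "dz": -0.0382, "fingers": 0}, {"dx": 0.0213, "dy": 0.0658, "dz": -0.0382, "fingers": 0}, {"dx": 0.0213, "dy": 0.0658, "dz": -0.0382, "fingers": 0}, {"dx": 0.0213, "dy": 0.0658, "dz": -0.0382, "fingers": 0}, {"dx": 0.0213, "dy": 0.0658, "dz": -0.0382, "fingers": 0}]'

```text
schema error: expected keys dx, dy, dz, wx, wy, wz, fingers
```

Request:
servo_tool --rows '[{"fingers": 0.0}]'

```text
schema error: expected keys dx, dy, dz, wx, wy, wz, fingers
```

```bash
cat > look.py <<'E'
from h import *
import sys
n=sys.argv[1]; s=ctrl.read_state(); c=ctrl.camera_info("wrist"); im=ctrl.get_image("wrist"); cv2.imwrite(f"pics/{n}.png",im[:,:,::-1])
import pickle; pickle.dump((s,c),open(f"{n}.pkl","wb"))
print(s['clock'],np.round(s['eef_pos'],1),np.round(s['tool_rot'],3),np.round(s['qpos'],3),np.round(s['force'],1),round(s['width'],1))
for a in sys.argv[2:]:
    l,z=a.split(':')
    for m in ctrl.mark_of(l,"wrist")[:3]: print(l,round(m['conf'],2),np.round(m['point'],1),np.round(atz(c,m['point'],float(z)),1))
E
python3 look.py w1 hopper_mid:31 petri:0
```

```text
1.05 [ 289.1 -582.2  231.3] [1.679 1.571 0.569] [ 1.044  0.628  0.039  1.517 -0.027  0.996 -0.02 ] [-1.  -0.5  0.3] 85.5
```

View pics/w1.png

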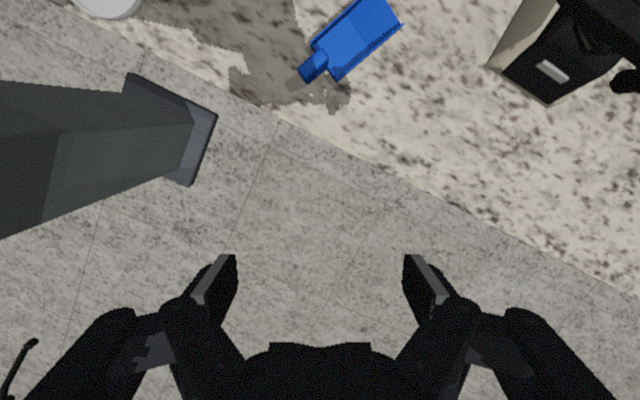

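All keys are needed.

Request:
servo_tool --rows '[{"dx": 0.0213, "dy": 0.0658, "dz": -0.0382, "wx": 0, "wy": 0, "wz": 0, "fingers": 0}, {"dx": 0.0213, "dy": 0.0658, "dz": -0.0382, "wx": 0, "wy": 0, "wz": 0, "fingers": 0}, {"dx": 0.0213, "dy": 0.0658, "dz": -0.0382, "wx": 0, "wy": 0, "wz": 0, "fingers": 0}, {"dx": 0.0213, "dy": 0.0658, "dz": -0.0382, "wx": 0, "wy": 0, "wz": 0, "fingers": 0}, {"dx": 0.0213, "dy": 0.0658, "dz": -0.0382, "wx": 0, "wy": 0, "wz": 0, "fingers": 0}]'

```text
clock: 1.82
eef_pos: [447.5, -342.8, 151.2]
tool_rot: [0.578, 1.57, -0.533]
force: [1.0, -0.4, -0.3]
width: 85.6
```

Request:
servo_tool --rows '[{"dx": 0, "dy": 0, "dz": 0, "wx": 0, "wy": 0, "wz": 0, "fingers": 0.0}]'

```text
clock: 1.95
eef_pos: [449.7, -337.8, 150.3]
tool_rot: [2.683, 1.566, 1.583]
force: [-0.3, -0.7, 0.2]
width: 85.3
```

```bash
python3 look.py w2 hopper_mid:31 petri:0
```

```text
1.95 [ 449.7 -337.8  150.3] [2.683 1.566 1.583] [ 0.573  0.609  0.036  1.844 -0.038  0.692 -0.468] [-0.3 -0.7  0.2] 85.3
hopper_mid 0.62 [326.2 203.2] [ 446.1 -346.9   31. ]
petri 0.83 [243.3 215.2] [ 383.9 -277.2    0. ]
```

View pics/w2.png

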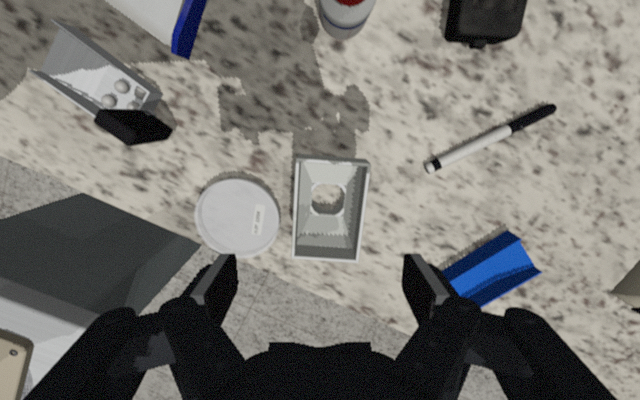

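```bash
python3 - <<'E'
from h import *
im=cv2.imread("pics/w2.png"); crop(im[:,:,::-1],270,140,400,280,4.2,"pics/w2c.png")
E
```

```text
(no output)
```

View pics/w2c.png

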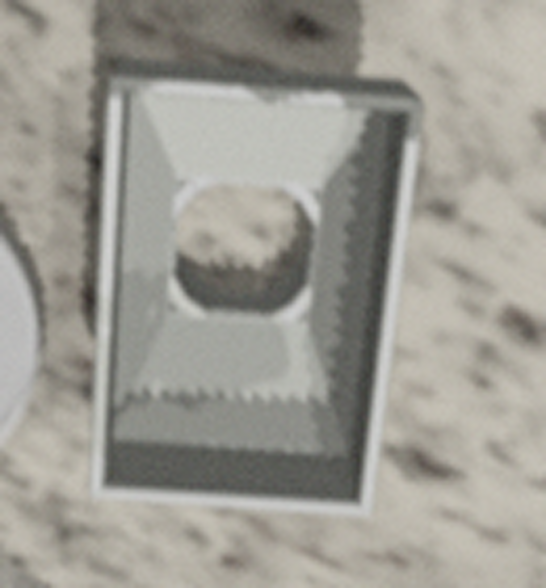

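```bash
python3 - <<'E'
from h import *
import pickle
s,c=pickle.load(open("w2.pkl","rb"))
P=np.array([atz(c,(270+x/4.2,140+y/4.2),62) for x,y in [(109,78),(418,92),(368,510),(96,492)]])
print(np.round(P,1),P.mean(0))
for i in range(4):
    d=P[(i+1)%4]-P[i]; print(np.linalg.norm(d),np.degrees(np.arctan2(d[1],d[0])))
R=Ro.from_euler('xyz',s['tool_rot']).as_matrix();print(np.round(R,3))
for x,y in [(295,220),(200,215),(240,180),(240,258)]: print(atz(c,(x,y),14))
E
```

```text
[[ 477.2 -302.4   62. ]
 [ 502.  -357.1   62. ]
 [ 418.2 -393.    62. ]
 [ 395.2 -338.6   62. ]] [ 448.13575641 -347.76460473   62.        ]
60.03488161059 -65.54614537839217
91.2261493896725 -156.79288588409756
59.10237473850336 112.9182156804821
89.62661556525141 23.794644667430422
[[-0.     0.891  0.453]
 [ 0.005  0.453 -0.891]
 [-1.     0.002 -0.004]]
[ 410.10370565 -328.97374084   14.        ]
[ 369.80876414 -237.97644679   14.        ]
[ 423.71159411 -261.09507601   14.        ]
[ 342.24103384 -294.37931625   14.        ]
```

Request:
servo_tool --rows '[{"dx": 0, "dy": -0.0073, "dz": 0.0109, "wx": 0.53, "wy": 0, "wz": 0, "fingers": 0}, {"dx": 0.05, "dy": 0, "dz": 0, "wx": 0, "wy": 0, "wz": 0, "fingers": 0}, {"dx": 0.05, "dy": 0, "dz": 0, "wx": 0, "wy": 0, "wz": 0, "fingers": 0}, {"dx": 0.034, "dy": 0, "dz": 0, "wx": 0, "wy": 0, "wz": 0, "fingers": 0}, {"dx": 0, "dy": 0, "dz": 0, "wx": 0, "wy": 0, "wz": 0, "fingers": 0}]'

```text
clock: 2.72
eef_pos: [443.0, -355.2, 49.5]
tool_rot: [-2.315, 1.567, 2.798]
force: [0.5, 0.2, -0.5]
width: 85.2
```

```bash
python3 look.py w3 hopper_mid:31
```

```text
2.725 [ 443.  -355.2   49.5] [-2.315  1.567  2.798] [ 0.599  0.772  0.042  1.885 -0.06   0.489 -0.487] [ 0.5  0.2 -0.5] 85.2
hopper_mid 0.66 [309.4 229.8] [ 447.6 -347.1   31. ]
```

View pics/w3.png

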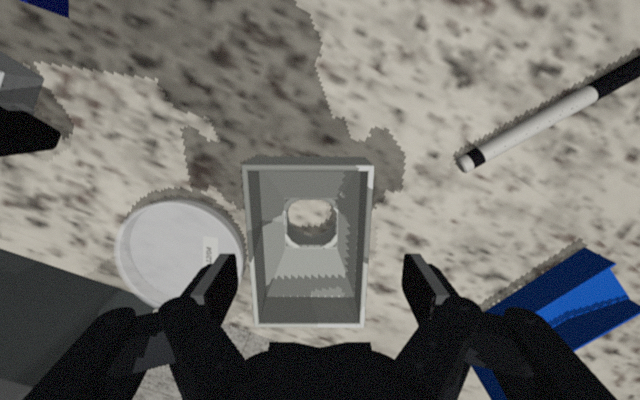

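```bash
cat > st.py <<'E'
from h import *
def rd():
    s=ctrl.read_state(); R=Ro.from_euler('xyz',s['tool_rot']).as_matrix()
    print(round(s['clock'],2),'pos',np.round(s['eef_pos'],1),'y-yaw',np.round(np.degrees(np.arctan2(R[1,1],R[0,1])),2),'x',np.round(R[:,0],3),'F',np.round(s['force'],1),'T',np.round(s['torque'],2),'w',round(s['width'],1),'q',np.round(s['qpos'],3),'qd',np.round(s['qd'],3))
    return s,R
if __name__=="__main__": rd()
E
python3 st.py;python3 st.py; python3 - <<'E'
from h import *
import pickle
s,c=pickle.load(open("w3.pkl","rb"))
P=np.array([atz(c,p,62) for p in [(243,164),(374,164),(363,327),(255,327)]])
print(np.round(P,1),P.mean(0))
for i in range(4):
    d=P[(i+1)%4]-P[i]; print(np.linalg.norm(d),np.degrees(np.arctan2(d[1],d[0])))
E
```

```text
2.83 pos [ 444.8 -355.7   51.6] y-yaw 23.06 x [ 0.001 -0.001 -1.   ] F [ 0.5 -0.1  0.6] T [ 0.03 -0.   -0.04] w 85.7 q [ 0.598  0.769  0.042  1.884 -0.06   0.489 -0.487] qd [-0.009 -0.022 -0.004 -0.003  0.001 -0.002  0.002]
2.83 pos [ 444.8 -355.7   51.6] y-yaw 23.06 x [ 0.001 -0.001 -1.   ] F [ 0.5 -0.1  0.6] T [ 0.03 -0.   -0.04] w 85.7 q [ 0.598  0.769  0.042  1.884 -0.06   0.489 -0.487] qd [-0.009 -0.022 -0.004 -0.003  0.001 -0.002  0.002]
[[ 478.6 -302.5   62. ]
 [ 502.2 -357.9   62. ]
 [ 417.8 -392.9   62. ]
 [ 394.1 -337.5   62. ]] [ 448.18853309 -347.68491408   62.        ]
60.22020244753254 -66.95589725621828
91.3464561410485 -157.4859388873416
60.19628212018361 113.14729361422353
91.45464741449017 22.52973589958113
```

Request:
servo_tool --rows '[{"dx": 0.01, "dy": 0.0081, "dz": -0.0064, "wx": 0.05, "wy": 0, "wz": 0, "fingers": 0}, {"dx": 0.026, "dy": 0, "dz": 0, "wx": 0, "wy": 0, "wz": 0, "fingers": 0}, {"dx": 0, "dy": 0, "dz": 0, "wx": 0, "wy": 0, "wz": 0, "fingers": 0}, {"dx": 0, "dy": 0, "dz": 0, "wx": 0, "wy": 0, "wz": 0, "fingers": 0.6}, {"dx": 0, "dy": 0, "dz": 0, "wx": 0, "wy": 0, "wz": 0, "fingers": 1}]'

```text
clock: 3.45
eef_pos: [449.4, -347.4, 25.1]
tool_rot: [0.622, 1.569, -0.549]
force: [-0.0, 0.8, 3.2]
width: 61.3
```

Request:
servo_tool --rows '[{"dx": 0, "dy": 0, "dz": 0, "wx": 0, "wy": 0, "wz": 0, "fingers": 1}, {"dx": 0, "dy": 0, "dz": 0, "wx": 0, "wy": 0, "wz": 0, "fingers": 1}]'

```text
clock: 3.7
eef_pos: [449.4, -347.4, 25.1]
tool_rot: [0.673, 1.569, -0.497]
force: [-0.0, 1.3, 6.8]
width: 61.4
```

```bash
python3 st.py; python3 look.py w4 hopper_mid:31
```

```text
3.7 pos [ 449.4 -347.4   25.1] y-yaw 22.91 x [ 0.001 -0.001 -1.   ] F [-0.   1.3  6.8] T [ 0.23  0.16 -0.  ] w 61.4 q [ 0.584  0.812  0.039  1.895 -0.067  0.434 -0.499] qd [ 0.001  0.     0.     0.     0.    -0.001  0.001]
3.7 [ 449.4 -347.4   25.1] [ 0.673  1.569 -0.497] [ 0.584  0.812  0.039  1.895 -0.067  0.434 -0.499] [-0.   1.3  6.8] 61.4
hopper_mid 0.97 [320.8 264.5] [ 447.6 -349.5   31. ]
```

View pics/w4.png

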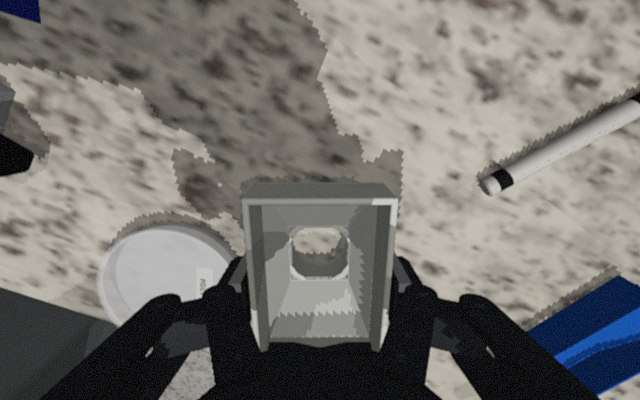

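```bash
python3 - <<'E'
import numpy as np, json
psi=22.9; n=23; step=np.array([196,552])/n
rows=[]
for k in range(27):
    w=0 if k==0 else -1.0
    p=np.radians(psi-6*w/2)
    dx=-.0717 if k<4 else 0
    d=step if k>=4 else np.zeros(2)
    dy=d@[np.cos(p),np.sin(p)]; dz=d@[np.sin(p),-np.cos(p)]
    rows.append(dict(dx=dx,dy=round(dy/750,4),dz=round(dz/750,4),wx=w,wy=0,wz=0,fingers=1)); psi-=6*w
print(psi)
for i in range(0,27,5): print(json.dumps(rows[i:i+5]))
E
```

```text
178.9
[{"dx": -0.0717, "dy": 0.0, "dz": 0.0, "wx": 0, "wy": 0, "wz": 0, "fingers": 1}, {"dx": -0.0717, "dy": 0.0, "dz": 0.0, "wx": -1.0, "wy": 0, "wz": 0, "fingers": 1}, {"dx": -0.0717, "dy": 0.0, "dz": 0.0, "wx": -1.0, "wy": 0, "wz": 0, "fingers": 1}, {"dx": -0.0717, "dy": 0.0, "dz": 0.0, "wx": -1.0, "wy": 0, "wz": 0, "fingers": 1}, {"dx": 0, "dy": 0.0304, "dz": -0.0152, "wx": -1.0, "wy": 0, "wz": 0, "fingers": 1}]
[{"dx": 0, "dy": 0.0318, "dz": -0.0119, "wx": -1.0, "wy": 0, "wz": 0, "fingers": 1}, {"dx": 0, "dy": 0.0329, "dz": -0.0085, "wx": -1.0, "wy": 0, "wz": 0, "fingers": 1}, {"dx": 0, "dy": 0.0336, "dz": -0.005, "wx": -1.0, "wy": 0, "wz": 0, "fingers": 1}, {"dx": 0, "dy": 0.0339, "dz": -0.0015, "wx": -1.0, "wy": 0, "wz": 0, "fingers": 1}, {"dx": 0, "dy": 0.0339, "dz": 0.002, "wx": -1.0, "wy": 0, "wz": 0, "fingers": 1}]
[{"dx": 0, "dy": 0.0335, "dz": 0.0056, "wx": -1.0, "wy": 0, "wz": 0, "fingers": 1}, {"dx": 0, "dy": 0.0327, "dz": 0.009, "wx": -1.0, "wy": 0, "wz": 0, "fingers": 1}, {"dx": 0, "dy": 0.0316, "dz": 0.0124, "wx": -1.0, "wy": 0, "wz": 0, "fingers": 1}, {"dx": 0, "dy
[... 451 characters left out ...]
, "wy": 0, "wz": 0, "fingers": 1}, {"dx": 0, "dy": 0.0152, "dz": 0.0304, "wx": -1.0, "wy": 0, "wz": 0, "fingers": 1}]
[{"dx": 0, "dy": 0.0119, "dz": 0.0318, "wx": -1.0, "wy": 0, "wz": 0, "fingers": 1}, {"dx": 0, "dy": 0.0085, "dz": 0.0329, "wx": -1.0, "wy": 0, "wz": 0, "fingers": 1}, {"dx": 0, "dy": 0.005, "dz": 0.0336, "wx": -1.0, "wy": 0, "wz": 0, "fingers": 1}, {"dx": 0, "dy": 0.0015, "dz": 0.0339, "wx": -1.0, "wy": 0, "wz": 0, "fingers": 1}, {"dx": 0, "dy": -0.002, "dz": 0.0339, "wx": -1.0, "wy": 0, "wz": 0, "fingers": 1}]
[{"dx": 0, "dy": -0.0056, "dz": 0.0335, "wx": -1.0, "wy": 0, "wz": 0, "fingers": 1}, {"dx": 0, "dy": -0.009, "dz": 0.0327, "wx": -1.0, "wy": 0, "wz": 0, "fingers": 1}]
```

Request:
servo_tool --rows '[{"dx": -0.0717, "dy": 0.0, "dz": 0.0, "wx": 0, "wy": 0, "wz": 0, "fingers": 1}, {"dx": -0.0717, "dy": 0.0, "dz": 0.0, "wx": -1.0, "wy": 0, "wz": 0, "fingers": 1}, {"dx": -0.0717, "dy": 0.0, "dz": 0.0, "wx": -1.0, "wy": 0, "wz": 0, "fingers": 1}, {"dx": -0.0717, "dy": 0.0, "dz": 0.0, "wx": -1.0, "wy": 0, "wz": 0, "fingers": 1}, {"dx": 0, "dy": 0.0304, "dz": -0.0152, "wx": -1.0, "wy": 0, "wz": 0, "fingers": 1}]'

```text
clock: 4.42
eef_pos: [459.9, -327.4, 244.0]
tool_rot: [-0.003, 1.56, -0.756]
force: [0.6, 0.2, -1.7]
width: 61.1
```

Request:
servo_tool --rows '[{"dx": 0, "dy": 0.0318, "dz": -0.0119, "wx": -1.0, "wy": 0, "wz": 0, "fingers": 1}, {"dx": 0, "dy": 0.0329, "dz": -0.0085, "wx": -1.0, "wy": 0, "wz": 0, "fingers": 1}, {"dx": 0, "dy": 0.0336, "dz": -0.005, "wx": -1.0, "wy": 0, "wz": 0, "fingers": 1}, {"dx": 0, "dy": 0.0339, "dz": -0.0015, "wx": -1.0, "wy": 0, "wz": 0, "fingers": 1}, {"dx": 0, "dy": 0.0339, "dz": 0.002, "wx": -1.0, "wy": 0, "wz": 0, "fingers": 1}]'

```text
clock: 5.05
eef_pos: [507.4, -205.3, 239.1]
tool_rot: [-1.545, 1.571, -1.77]
force: [0.9, -0.3, -0.6]
width: 61.3
```

Request:
servo_tool --rows '[{"dx": 0, "dy": 0.0335, "dz": 0.0056, "wx": -1.0, "wy": 0, "wz": 0, "fingers": 1}, {"dx": 0, "dy": 0.0327, "dz": 0.009, "wx": -1.0, "wy": 0, "wz": 0, "fingers": 1}, {"dx": 0, "dy": 0.0316, "dz": 0.0124, "wx": -1.0, "wy": 0, "wz": 0, "fingers": 1}, {"dx": 0, "dy": 0.0301, "dz": 0.0157, "wx": -1.0, "wy": 0, "wz": 0, "fingers": 1}, {"dx": 0, "dy": 0.0283, "dz": 0.0187, "wx": -1.0, "wy": 0, "wz": 0, "fingers": 1}]'

```text
clock: 5.68
eef_pos: [556.2, -87.9, 239.1]
tool_rot: [-1.985, 1.57, -1.686]
force: [-0.5, -0.5, -0.5]
width: 61.0
```

```bash
python3 st.py
```

```text
5.67 pos [556.2 -87.9 239.1] y-yaw 107.1 x [-0. -0. -1.] F [-0.5 -0.5 -0.5] T [-0.04 -0.03 -0.02] w 61.0 q [ 0.348  0.513 -0.364  1.748  0.222  0.921  0.19 ] qd [-0.214  0.089 -0.23  -0.122  0.155  0.085  0.345]
```

Tracking as planned; continue.

Request:
servo_tool --rows '[{"dx": 0, "dy": 0.0262, "dz": 0.0216, "wx": -1.0, "wy": 0, "wz": 0, "fingers": 1}, {"dx": 0, "dy": 0.0238, "dz": 0.0242, "wx": -1.0, "wy": 0, "wz": 0, "fingers": 1}, {"dx": 0, "dy": 0.0212, "dz": 0.0266, "wx": -1.0, "wy": 0, "wz": 0, "fingers": 1}, {"dx": 0, "dy": 0.0183, "dz": 0.0286, "wx": -1.0, "wy": 0, "wz": 0, "fingers": 1}, {"dx": 0, "dy": 0.0152, "dz": 0.0304, "wx": -1.0, "wy": 0, "wz": 0, "fingers": 1}]'

```text
clock: 6.3
eef_pos: [605.0, 29.6, 239.0]
tool_rot: [-2.738, 1.57, -1.916]
force: [0.0, -0.0, 0.1]
width: 61.3
```

Request:
servo_tool --rows '[{"dx": 0, "dy": 0.0119, "dz": 0.0318, "wx": -1.0, "wy": 0, "wz": 0, "fingers": 1}, {"dx": 0, "dy": 0.0085, "dz": 0.0329, "wx": -1.0, "wy": 0, "wz": 0, "fingers": 1}, {"dx": 0, "dy": 0.005, "dz": 0.0336, "wx": -1.0, "wy": 0, "wz": 0, "fingers": 1}, {"dx": 0, "dy": 0.0015, "dz": 0.0339, "wx": -1.0, "wy": 0, "wz": 0, "fingers": 1}, {"dx": 0, "dy": -0.002, "dz": 0.0339, "wx": -1.0, "wy": 0, "wz": 0, "fingers": 1}]'

```text
clock: 6.92
eef_pos: [654.0, 147.1, 238.9]
tool_rot: [3.028, 1.57, -1.91]
force: [1.2, -0.4, -1.8]
width: 61.0
```

Request:
servo_tool --rows '[{"dx": 0, "dy": -0.0056, "dz": 0.0335, "wx": -1.0, "wy": 0, "wz": 0, "fingers": 1}, {"dx": 0, "dy": -0.009, "dz": 0.0327, "wx": -1.0, "wy": 0, "wz": 0, "fingers": 1}, {"dx": 0, "dy": 0, "dz": 0, "wx": 0, "wy": 0, "wz": 0, "fingers": 1}, {"dx": 0, "dy": 0, "dz": 0, "wx": 0, "wy": 0, "wz": 0, "fingers": 1}]'

```text
clock: 7.42
eef_pos: [673.1, 192.5, 238.7]
tool_rot: [2.818, 1.569, -1.915]
force: [-0.6, 0.2, -1.1]
width: 61.5
```

```bash
python3 st.py; python3 look.py w5 collar:137 flap_knob:146 chute:0 hopper_mid:247
```

```text
7.42 pos [673.1 192.5 238.7] y-yaw 178.81 x [-0.001 -0.002 -1.   ] F [-0.6  0.2 -1.1] T [-0.02  0.02  0.06] w 61.5 q [ 0.015  0.773 -0.66   1.334  0.48   1.195  0.868] qd [ 0.014 -0.007  0.006  0.003  0.001 -0.001  0.003]
7.425 [673.1 192.5 238.7] [ 2.818  1.569 -1.915] [ 0.015  0.773 -0.66   1.334  0.48   1.195  0.868] [-0.6  0.2 -1.1] 61.5
collar 0.73 [334.7 114.4] [596.9 205.6 137. ]
chute 0.93 [320.1  16.4] [487.9 195.8   0. ]
hopper_mid 0.93 [322.7 264.8] [672.7 193.5 247. ]
```

View pics/w5.png

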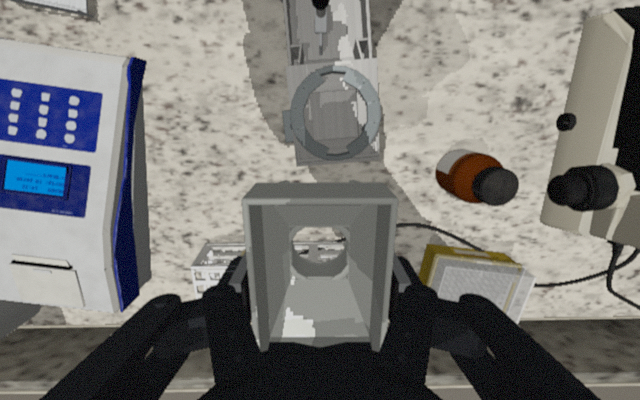

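```bash
python3 - <<'E'
from h import *
im=cv2.imread("pics/w5.png"); crop(im[:,:,::-1],270,0,400,180,4.4,"pics/w5c.png")
E
```

```text
(no output)
```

View pics/w5c.png

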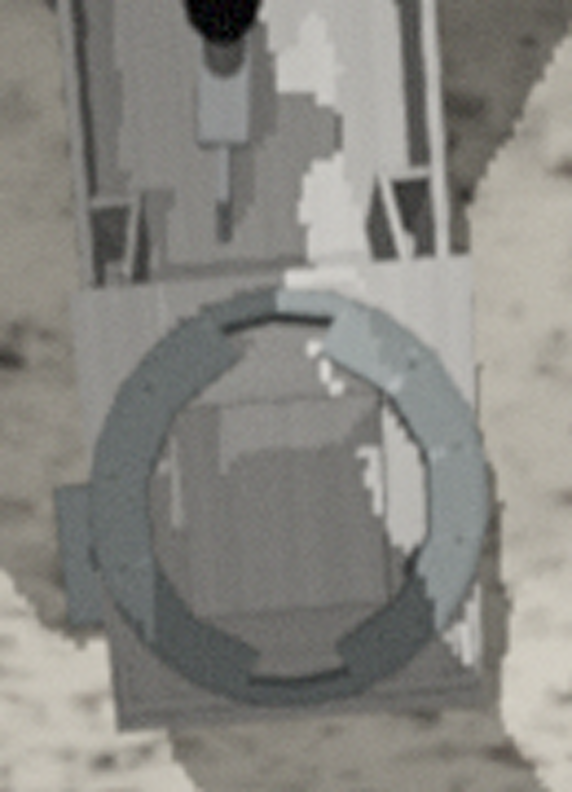

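```bash
python3 - <<'E'
from h import *
import pickle
s,c=pickle.load(open("w5.pkl","rb"))
W=lambda x,y,z:atz(c,(270+x/4.4,y/4.4),z)
pts=np.array([(92,505),(487,485),(283,288),(299,705),(130,390),(440,380),(130,610),(455,600)],float)
P=np.array([W(x,y,152)[:2] for x,y in pts])
from scipy.optimize import least_squares
r=least_squares(lambda p:np.hypot(*(P-p[:2]).T)-p[2],[595,207,35]); print(r.x,np.round(r.fun,1))
a=W(280,318,150);b=W(299,683,150);print(a,b,np.degrees(np.arctan2(*(b-a)[[1,0]])), (a+b)/2)
# plate edges / tray walls yaw
for (p,q,z) in [((62,0),(90,285),115),((435,0),(440,255),115),((75,290),(115,725),137),((475,255),(497,700),137)]:
    a=W(*p,z);b=W(*q,z);print(np.round(a),np.round(b),np.degrees(np.arctan2(*(b-a)[[1,0]])))
ct=ctrl.camera_info("top")
print("from top ring:",proj(ct,[r.x[0],r.x[1],152]), proj(ct,[595,207,152]))
im=ctrl.get_image("top"); crop(im,200,140,300,270,6,"pics/top2.png")
E
```

```text
[597.62059234 205.66501986  34.1061406 ] [ 0.5  0.6  1.1  0.6 -0.5 -1.3 -0.8 -0.2]
[566.77046871 204.30368261 150.        ] [628.54280696 207.50490989 150.        ] 2.96658481019178 [597.65663783 205.90429625 150.        ]
[508. 166. 115.] [556. 169. 115.] 3.279302143769207
[510. 234. 115.] [552. 237. 115.] 3.158802273149527
[560. 168. 137.] [638. 172. 137.] 2.672936214041647
[556. 239. 137.] [634. 247. 137.] 5.510094039107052
from top ring: [236.11683894 173.95241917] [235.68303791 174.78986752]
```

View pics/top2.png

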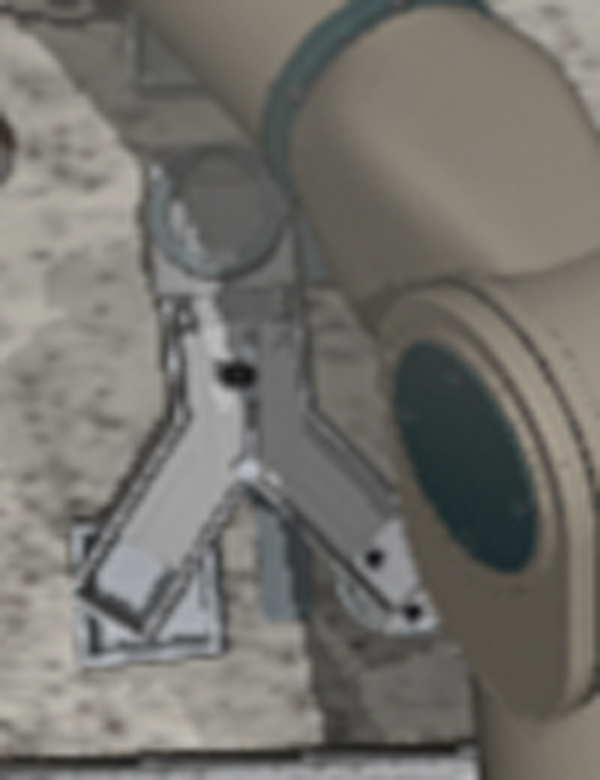

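Request:
servo_tool --rows '[{"dx": 0.02, "dy": 0.0513, "dz": 0.0078, "wx": 0, "wy": 0, "wz": 0, "fingers": 1}, {"dx": 0.0247, "dy": 0.0513, "dz": 0.0078, "wx": 0, "wy": 0, "wz": 0, "fingers": 1}, {"dx": 0.0247, "dy": 0, "dz": 0, "wx": -0.72, "wy": 0, "wz": 0, "fingers": 1}, {"dx": 0, "dy": 0, "dz": 0, "wx": 0, "wy": 0, "wz": 0, "fingers": 1}, {"dx": 0, "dy": 0, "dz": 0, "wx": 0, "wy": 0, "wz": 0, "fingers": 1}]'

```text
clock: 8.35
eef_pos: [597.6, 206.9, 187.7]
tool_rot: [-1.216, 1.569, 0.409]
force: [0.2, 0.0, -0.7]
width: 61.1
```

```bash
python3 st.py; python3 look.py w6 flap_knob:146; python3 st.py; python3 -c "
from h import *
im=ctrl.get_image('scene'); crop(im,180,120,380,260,3.8,'pics/sc6.png')"
```

```text
8.35 pos [597.6 206.9 187.7] y-yaw -176.9 x [ 0.001  0.001 -1.   ] F [ 0.2  0.  -0.7] T [ 0.04 -0.03 -0.01] w 61.1 q [ 0.011  0.73  -0.673  1.604  0.519  0.992  0.798] qd [ 0.    -0.005 -0.004 -0.005 -0.    -0.002  0.004]
8.35 [597.6 206.9 187.7] [-1.216  1.569  0.409] [ 0.011  0.73  -0.673  1.604  0.519  0.992  0.798] [ 0.2  0.  -0.7] 61.1
flap_knob 0.73 [309.6  93. ] [509.  195.3 146. ]
8.45 pos [597.6 207.1 187.9] y-yaw -176.86 x [ 0.002  0.001 -1.   ] F [-0.5 -0.5 -1.2] T [-0.01  0.01  0.03] w 61.0 q [ 0.011  0.729 -0.673  1.604  0.519  0.992  0.799] qd [-0.002 -0.001 -0.002  0.006  0.002 -0.001  0.002]
```

View pics/w6.png

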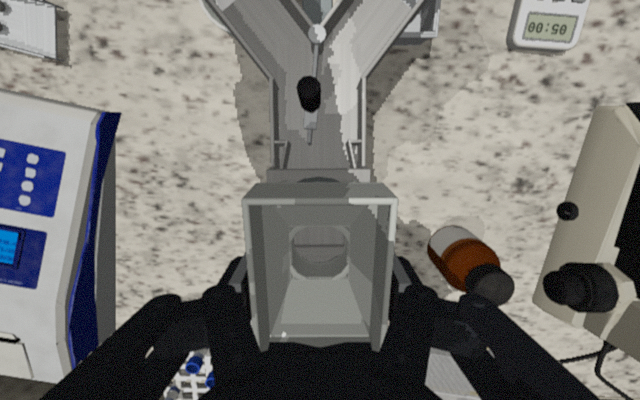

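View pics/sc6.png

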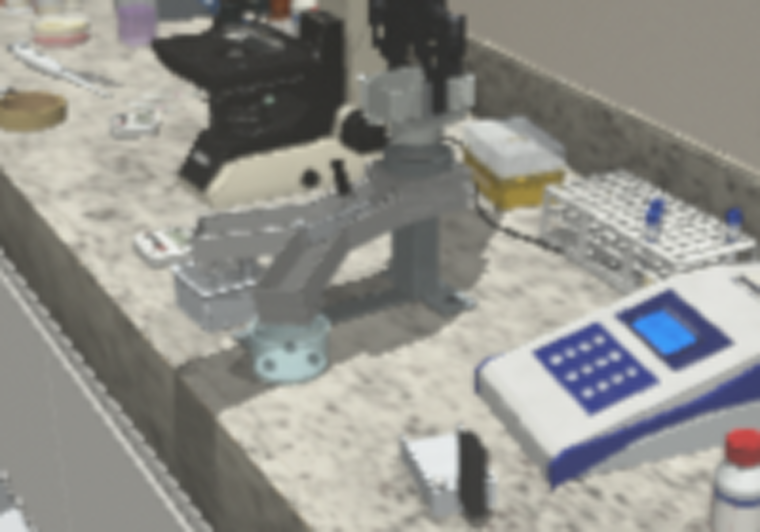

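Request:
servo_tool --rows '[{"dx": 0.006, "dy": 0.0017, "dz": -0.0015, "wx": 0, "wy": 0, "wz": 0, "fingers": 1}, {"dx": 0.006, "dy": 0, "dz": 0, "wx": 0, "wy": 0, "wz": 0, "fingers": 1}, {"dx": 0.006, "dy": 0, "dz": 0, "wx": 0, "wy": 0, "wz": 0, "fingers": 1}, {"dx": 0, "dy": 0, "dz": 0, "wx": 0, "wy": 0, "wz": 0, "fingers": 1}]'

```text
clock: 9.0
eef_pos: [595.3, 205.7, 173.0]
tool_rot: [1.879, 1.57, -2.777]
force: [0.3, 0.0, -0.9]
width: 61.0
```

```bash
python3 st.py
```

```text
9.0 pos [595.3 205.7 173. ] y-yaw -176.76 x [-0.001 -0.    -1.   ] F [ 0.3  0.  -0.9] T [ 0.01 -0.01  0.  ] w 61.0 q [ 0.008  0.744 -0.664  1.623  0.532  0.964  0.789] qd [ 0.002 -0.006 -0.005 -0.003 -0.004  0.009  0.001]
```

Request:
servo_tool --rows '[{"dx": 0.004, "dy": -0.0005, "dz": 0, "wx": 0, "wy": 0, "wz": 0, "fingers": 1}, {"dx": 0.004, "dy": 0, "dz": 0, "wx": 0, "wy": 0, "wz": 0, "fingers": 1}, {"dx": 0.003, "dy": 0, "dz": 0, "wx": 0, "wy": 0, "wz": 0, "fingers": 1}, {"dx": 0, "dy": 0, "dz": 0, "wx": 0, "wy": 0, "wz": 0, "fingers": 1}]'

```text
clock: 9.5
eef_pos: [595.7, 205.8, 165.0]
tool_rot: [1.927, 1.57, -2.729]
force: [0.1, 0.3, -1.5]
width: 61.2
```

```bash
python3 st.py
```

```text
9.5 pos [595.7 205.8 165. ] y-yaw -176.76 x [-0. -0. -1.] F [ 0.1  0.3 -1.5] T [-0.01  0.05 -0.  ] w 61.2 q [ 0.005  0.753 -0.658  1.629  0.54   0.95   0.783] qd [-0.001 -0.005 -0.001 -0.004 -0.001  0.002  0.002]
```

Request:
servo_tool --rows '[{"dx": 0.002, "dy": 0, "dz": 0, "wx": 0, "wy": 0, "wz": 0, "fingers": 1}, {"dx": 0.002, "dy": 0, "dz": 0, "wx": 0, "wy": 0, "wz": 0, "fingers": 1}, {"dx": 0, "dy": 0, "dz": 0, "wx": 0, "wy": 0, "wz": 0, "fingers": 1}]'

```text
clock: 9.88
eef_pos: [595.8, 205.9, 162.2]
tool_rot: [-1.04, 1.571, 0.587]
force: [-0.2, 0.0, -0.1]
width: 61.6
```

```bash
python3 st.py
```

```text
9.88 pos [595.8 205.9 162.2] y-yaw -176.76 x [ 0.  0. -1.] F [-0.2  0.  -0.1] T [-0.04  0.04 -0.02] w 61.6 q [ 0.004  0.756 -0.656  1.631  0.543  0.944  0.78 ] qd [ 0.     0.    -0.    -0.001 -0.001  0.001  0.001]
```

Request:
servo_tool --rows '[{"dx": 0.0015, "dy": 0, "dz": 0, "wx": 0, "wy": 0, "wz": 0, "fingers": 1}, {"dx": 0.0015, "dy": 0, "dz": 0, "wx": 0, "wy": 0, "wz": 0, "fingers": 1}, {"dx": 0, "dy": 0, "dz": 0, "wx": 0, "wy": 0, "wz": 0, "fingers": 1}]'

```text
clock: 10.25
eef_pos: [595.9, 205.9, 162.0]
tool_rot: [-2.079, 1.569, -0.452]
force: [-3.6, -2.8, 11.7]
width: 61.3
```

```bash
python3 st.py
```

```text
10.25 pos [595.9 205.9 162. ] y-yaw -176.77 x [ 0.001 -0.001 -1.   ] F [-3.6 -2.8 11.7] T [-0.51  0.75  0.05] w 61.3 q [ 0.003  0.756 -0.656  1.632  0.545  0.943  0.778] qd [ 0.001  0.    -0.001  0.    -0.001 -0.001 -0.001]
```

Request:
servo_tool --rows '[{"dx": -0.0015, "dy": 0, "dz": 0, "wx": 0.5, "wy": 0, "wz": 0, "fingers": 1}, {"dx": 0, "dy": 0, "dz": 0, "wx": 1, "wy": 0, "wz": 0, "fingers": 1}, {"dx": 0, "dy": 0, "dz": 0, "wx": 1, "wy": 0, "wz": 0, "fingers": 1}, {"dx": 0, "dy": 0, "dz": 0, "wx": 1, "wy": 0, "wz": 0, "fingers": 1}, {"dx": 0, "dy": 0, "dz": 0.0006, "wx": 1, "wy": 0, "wz": 0, "fingers": 1}]'

```text
clock: 10.88
eef_pos: [596.4, 206.6, 162.1]
tool_rot: [-0.857, 1.569, 0.296]
force: [0.2, -1.1, 2.5]
width: 61.3
```

```bash
python3 st.py
```

```text
10.88 pos [596.4 206.6 162.1] y-yaw 156.05 x [ 0.002  0.    -1.   ] F [ 0.2 -1.1  2.5] T [-0.08  0.16  0.06] w 61.3 q [-0.065  0.727 -0.531  1.633  0.444  0.902  0.389] qd [-0.129 -0.043  0.222 -0.003 -0.182 -0.061 -0.68 ]
```

Turning freely.

Request:
servo_tool --rows '[{"dx": 0, "dy": 0, "dz": 0.0006, "wx": 1, "wy": 0, "wz": 0, "fingers": 1}, {"dx": 0, "dy": 0, "dz": 0.0006, "wx": 1, "wy": 0, "wz": 0, "fingers": 1}, {"dx": 0, "dy": 0, "dz": 0.0006, "wx": 1, "wy": 0, "wz": 0, "fingers": 1}, {"dx": 0, "dy": 0, "dz": 0, "wx": 1, "wy": 0, "wz": 0, "fingers": 1}, {"dx": 0, "dy": 0, "dz": 0, "wx": 1, "wy": 0, "wz": 0, "fingers": 1}]'

```text
clock: 11.5
eef_pos: [597.1, 208.1, 162.1]
tool_rot: [-0.089, 1.569, 0.54]
force: [-0.0, 0.9, 3.5]
width: 61.4
```

```bash
python3 st.py
```

```text
11.5 pos [597.1 208.1 162.1] y-yaw 126.06 x [ 0.002  0.001 -1.   ] F [-0.   0.9  3.5] T [0.02 0.1  0.05] w 61.4 q [-0.147  0.704 -0.389  1.632  0.327  0.868 -0.036] qd [-0.132 -0.033  0.227  0.006 -0.187 -0.048 -0.669]
```

Request:
servo_tool --rows '[{"dx": 0, "dy": 0, "dz": 0, "wx": 1, "wy": 0, "wz": 0, "fingers": 1}, {"dx": 0, "dy": 0, "dz": 0, "wx": 1, "wy": 0, "wz": 0, "fingers": 1}, {"dx": 0, "dy": 0, "dz": 0, "wx": 1, "wy": 0, "wz": 0, "fingers": 1}, {"dx": 0, "dy": 0, "dz": 0, "wx": 1, "wy": 0, "wz": 0, "fingers": 1}, {"dx": 0, "dy": 0, "dz": 0, "wx": 0.7, "wy": 0, "wz": 0, "fingers": 1}]'

```text
clock: 12.12
eef_pos: [597.3, 208.1, 162.1]
tool_rot: [0.34, 1.568, 0.478]
force: [0.6, -0.4, 3.1]
width: 61.0
```

```bash
python3 st.py
```

```text
12.12 pos [597.3 208.1 162.1] y-yaw 97.92 x [ 0.002  0.001 -1.   ] F [ 0.6 -0.4  3.1] T [0.02 0.02 0.06] w 61.0 q [-0.227  0.688 -0.253  1.635  0.215  0.843 -0.43 ] qd [-0.096 -0.013  0.159  0.004 -0.132 -0.026 -0.457]
```

Request:
servo_tool --rows '[{"dx": 0, "dy": 0, "dz": 0, "wx": 0.6, "wy": 0, "wz": 0, "fingers": 1}, {"dx": 0, "dy": 0, "dz": 0, "wx": 0.5, "wy": 0, "wz": 0, "fingers": 1}, {"dx": 0, "dy": 0, "dz": 0, "wx": 0, "wy": 0, "wz": 0, "fingers": 1}]'

```text
clock: 12.5
eef_pos: [597.3, 208.1, 162.1]
tool_rot: [0.421, 1.568, 0.447]
force: [-0.6, 0.9, 4.3]
width: 61.0
```

```bash
python3 st.py
```

```text
12.5 pos [597.3 208.1 162.1] y-yaw 91.48 x [ 0.002  0.001 -1.   ] F [-0.6  0.9  4.3] T [ 0.01  0.03 -0.01] w 61.0 q [-0.246  0.686 -0.222  1.635  0.188  0.839 -0.519] qd [ 0.006  0.001 -0.006  0.     0.001  0.001  0.014]
```

Request:
servo_tool --rows '[{"dx": 0, "dy": 0, "dz": 0, "wx": 0, "wy": 0, "wz": 0, "fingers": 0}, {"dx": 0, "dy": 0, "dz": 0, "wx": 0, "wy": 0, "wz": 0, "fingers": 0}, {"dx": 0, "dy": 0, "dz": 0, "wx": 0, "wy": 0, "wz": 0, "fingers": 0}, {"dx": -0.01, "dy": 0, "dz": 0, "wx": 0, "wy": 0, "wz": 0, "fingers": 0}, {"dx": -0.06, "dy": 0, "dz": 0, "wx": 0, "wy": 0, "wz": 0, "fingers": 0}]'

```text
clock: 13.12
eef_pos: [594.7, 206.5, 211.7]
tool_rot: [-2.797, 1.564, -2.772]
force: [0.6, -0.1, 0.4]
width: 85.6
```

Request:
servo_tool --rows '[{"dx": -0.034, "dy": 0.01, "dz": -0.04, "wx": 0, "wy": 0, "wz": 0, "fingers": 0}, {"dx": 0, "dy": 0.027, "dz": -0.075, "wx": 0, "wy": 0, "wz": 0, "fingers": 0}, {"dx": 0, "dy": 0, "dz": 0, "wx": 0, "wy": 0, "wz": 0, "fingers": 1}, {"dx": 0, "dy": 0, "dz": 0, "wx": 0, "wy": 0, "wz": 0, "fingers": 1}, {"dx": 0, "dy": 0, "dz": 0, "wx": 0, "wy": 0, "wz": 0, "fingers": 1}]'

```text
clock: 13.75
eef_pos: [511.1, 232.4, 239.2]
tool_rot: [-0.127, 1.57, -0.103]
force: [-0.6, -0.6, -0.6]
width: 32.1
```

```bash
python3 st.py; python3 look.py w7 flap_knob:146 hopper_mid:168
```

```text
13.75 pos [511.1 232.4 239.2] y-yaw 91.34 x [ 0.001 -0.    -1.   ] F [-0.6 -0.6 -0.6] T [ 0.    0.02 -0.03] w 32.1 q [-0.311  0.5   -0.249  1.756  0.152  0.904 -0.601] qd [ 0.002  0.007 -0.004  0.004 -0.001 -0.003 -0.002]
13.75 [511.1 232.4 239.2] [-0.127  1.57  -0.103] [-0.311  0.5   -0.249  1.756  0.152  0.904 -0.601] [-0.6 -0.6 -0.6] 32.1
flap_knob 0.96 [318.  242.5] [510.  195.7 146. ]
hopper_mid 0.78 [423.  246.4] [597.1 204.8 168. ]
```

View pics/w7.png

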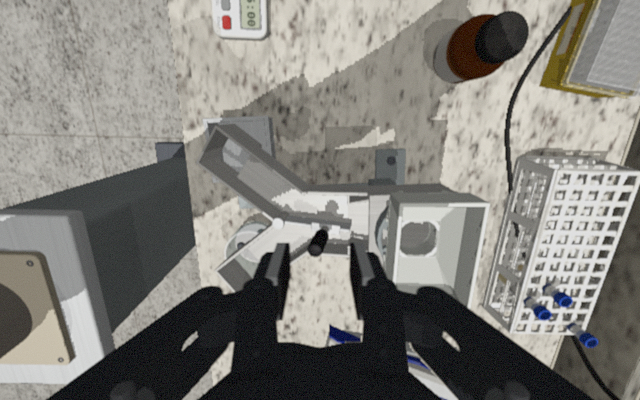

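Request:
servo_tool --rows '[{"dx": 0.065, "dy": 0, "dz": -0.004, "wx": 0, "wy": 0, "wz": 0, "fingers": 1}, {"dx": 0.064, "dy": 0, "dz": 0, "wx": 0, "wy": 0, "wz": 0, "fingers": 1}, {"dx": 0, "dy": 0, "dz": 0, "wx": 0, "wy": 0, "wz": 0, "fingers": 1}, {"dx": 0, "dy": -0.015, "dz": 0, "wx": 0, "wy": 0, "wz": 0, "fingers": 1}, {"dx": 0, "dy": -0.015, "dz": 0, "wx": 0, "wy": 0, "wz": 0, "fingers": 1}]'

```text
clock: 14.52
eef_pos: [508.9, 210.1, 144.3]
tool_rot: [0.324, 1.567, 0.348]
force: [0.5, 0.2, -0.2]
width: -0.2
```

Request:
servo_tool --rows '[{"dx": 0, "dy": -0.0047, "dz": 0, "wx": 0, "wy": 0, "wz": 0, "fingers": 1}, {"dx": 0, "dy": 0, "dz": 0, "wx": 0, "wy": 0, "wz": 0, "fingers": 1}]'

```text
clock: 14.78
eef_pos: [507.8, 206.4, 143.2]
tool_rot: [0.211, 1.569, 0.235]
force: [-0.7, -1.3, 0.2]
width: -0.2
```

```bash
python3 st.py; python3 look.py w8 flap_knob:146 hopper_mid:168; python3 -c "
from h import *
im=ctrl.get_image('top'); crop(im,200,140,300,270,5,'pics/top8.png')
c=ctrl.camera_info('top')
for m in ctrl.mark_of('flap_knob','top'): print(m['conf'],atz(c,m['point'],146))"
```

```text
14.78 pos [507.8 206.4 143.2] y-yaw 91.38 x [ 0.001  0.    -1.   ] F [-0.7 -1.3  0.2] T [-0.    0.05 -0.01] w -0.2 q [-0.291  0.608 -0.221  1.887  0.205  0.667 -0.611] qd [-0.014  0.008 -0.005  0.001 -0.001 -0.001 -0.001]
14.775 [507.8 206.4 143.2] [0.211 1.569 0.235] [-0.291  0.608 -0.221  1.887  0.205  0.667 -0.611] [-0.7 -1.3  0.2] -0.2
hopper_mid 0.66 [507.7 283.4] [597.1 206.9 168. ]
```

View pics/w8.png

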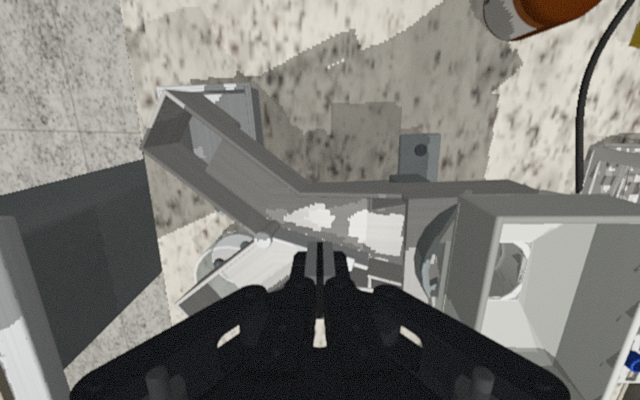

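View pics/top8.png

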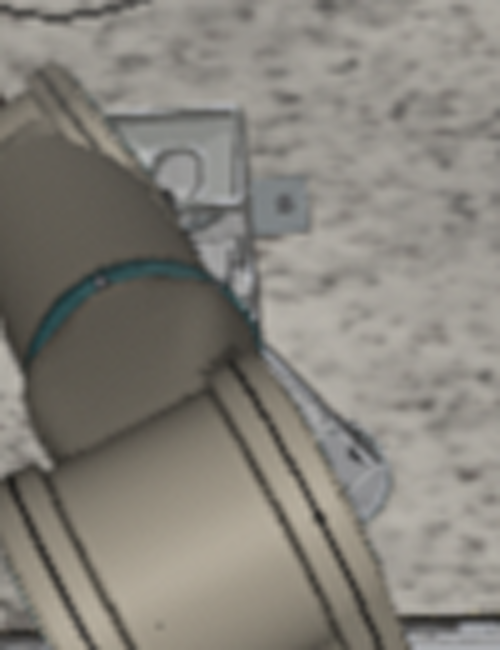

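Request:
servo_tool --rows '[{"dx": 0, "dy": -0.004, "dz": 0, "wx": 0, "wy": 0, "wz": 0, "fingers": 1}, {"dx": 0, "dy": -0.004, "dz": 0, "wx": 0, "wy": 0, "wz": 0, "fingers": 1}, {"dx": 0, "dy": 0, "dz": 0, "wx": 0, "wy": 0, "wz": 0, "fingers": 1}]'

```text
clock: 15.4
eef_pos: [507.4, 200.5, 142.3]
tool_rot: [-2.199, 1.57, -2.175]
force: [-0.1, -0.3, 0.4]
width: -0.2
```

```bash
python3 st.py
```

```text
15.4 pos [507.4 200.5 142.3] y-yaw 91.42 x [-0. -0. -1.] F [-0.1 -0.3  0.4] T [-0.01  0.06  0.01] w -0.2 q [-0.281  0.607 -0.222  1.893  0.206  0.663 -0.602] qd [-0.003  0.     0.001 -0.004  0.    -0.002 -0.001]
```

Request:
servo_tool --rows '[{"dx": 0, "dy": -0.0015, "dz": 0, "wx": 0, "wy": 0, "wz": 0, "fingers": 1}, {"dx": 0, "dy": -0.0015, "dz": 0, "wx": 0, "wy": 0, "wz": 0, "fingers": 1}, {"dx": 0, "dy": 0, "dz": 0, "wx": 0, "wy": 0, "wz": 0, "fingers": 1}]'

```text
clock: 15.78
eef_pos: [507.5, 198.8, 142.4]
tool_rot: [1.671, 1.571, 1.697]
force: [-1.1, 0.8, -0.2]
width: -0.0
```

```bash
python3 st.py
```

```text
15.78 pos [507.5 198.8 142.4] y-yaw 91.44 x [-0.  0. -1.] F [-1.1  0.8 -0.2] T [0.23 0.11 0.01] w -0.0 q [-0.277  0.606 -0.223  1.895  0.206  0.662 -0.599] qd [-0.001  0.     0.001  0.002  0.001  0.001 -0.002]
```

Request:
servo_tool --rows '[{"dx": 0, "dy": -0.0015, "dz": 0, "wx": 0, "wy": 0, "wz": 0, "fingers": 1}, {"dx": 0, "dy": 0, "dz": 0, "wx": 0, "wy": 0, "wz": 0, "fingers": 1}]'

```text
clock: 16.02
eef_pos: [507.5, 198.6, 142.4]
tool_rot: [1.37, 1.569, 1.395]
force: [-1.4, 4.0, -0.8]
width: -0.2
```

```bash
python3 st.py
```

```text
16.02 pos [507.5 198.6 142.4] y-yaw 91.48 x [ 0.     0.001 -1.   ] F [-1.4  4.  -0.8] T [0.93 0.21 0.06] w -0.2 q [-0.275  0.606 -0.224  1.896  0.205  0.661 -0.597] qd [-0.001  0.     0.     0.     0.002  0.001 -0.   ]
```

Request:
servo_tool --rows '[{"dx": 0, "dy": 0.04, "dz": 0, "wx": 0, "wy": 0, "wz": 0, "fingers": 1}, {"dx": -0.067, "dy": 0.01, "dz": 0, "wx": 0, "wy": 0, "wz": 0, "fingers": 0}, {"dx": -0.067, "dy": 0, "dz": 0, "wx": 0, "wy": 0, "wz": 0, "fingers": 0}, {"dx": 0, "dy": 0, "dz": 0, "wx": 0, "wy": 0, "wz": 0, "fingers": 0}]'

```text
clock: 16.52
eef_pos: [509.3, 235.6, 246.9]
tool_rot: [0.275, 1.563, 0.299]
force: [0.4, 0.4, -0.2]
width: 54.1
```

```bash
python3 st.py; python3 look.py w9 flap_knob:146 hopper_mid:168; python3 -c "
from h import *
crop(cv2.imread('pics/w9.png')[:,:,::-1],190,110,500,320,2.5,'pics/w9c.png')"
```

```text
16.52 pos [509.3 235.6 246.9] y-yaw 91.4 x [ 0.008  0.002 -1.   ] F [ 0.4  0.4 -0.2] T [ 0.01 -0.03  0.06] w 54.1 q [-0.313  0.487 -0.255  1.754  0.152  0.912 -0.608] qd [-0.     0.054  0.015  0.073  0.008 -0.031 -0.007]
16.525 [509.3 235.6 246.9] [0.275 1.563 0.299] [-0.313  0.487 -0.255  1.754  0.152  0.912 -0.608] [ 0.4  0.4 -0.2] 54.1
flap_knob 0.67 [314.6 255.9] [506.1 181.4 146. ]
flap_knob 0.55 [300.7 196.8] [492.5 240.  146. ]
hopper_mid 0.72 [421.5 243.7] [597.7 206.8 168. ]
hopper_mid 0.71 [249.5 146.3] [454.1 285.9 168. ]
```

View pics/w9c.png

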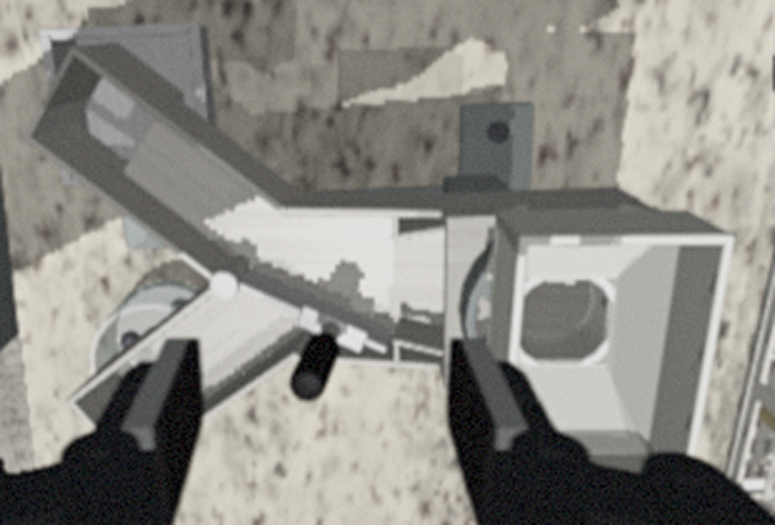

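Request:
servo_tool --rows '[{"dx": 0, "dy": -0.0757, "dz": -0.0154, "wx": 0, "wy": 0, "wz": 0, "fingers": 0}, {"dx": 0, "dy": -0.0757, "dz": -0.0154, "wx": 0, "wy": 0, "wz": 0, "fingers": 0}, {"dx": 0, "dy": -0.0757, "dz": -0.0154, "wx": 0, "wy": 0, "wz": 0, "fingers": 0}, {"dx": 0, "dy": -0.0757, "dz": -0.0154, "wx": 0, "wy": 0, "wz": 0, "fingers": 0}, {"dx": 0, "dy": -0.0757, "dz": -0.0154, "wx": 0, "wy": 0, "wz": 0, "fingers": 0}]'

```text
clock: 17.3
eef_pos: [454.4, -52.4, 241.6]
tool_rot: [-3.105, 1.568, -3.08]
force: [0.9, -0.5, 0.7]
width: 85.3
```

Request:
servo_tool --rows '[{"dx": 0.03, "dy": -0.0757, "dz": -0.0154, "wx": 0, "wy": 0, "wz": 0, "fingers": 0}, {"dx": 0.03, "dy": -0.0757, "dz": -0.0154, "wx": 0, "wy": 0, "wz": 0, "fingers": 0}, {"dx": 0, "dy": 0, "dz": 0, "wx": 1, "wy": 0, "wz": 0, "fingers": 0}, {"dx": 0, "dy": 0, "dz": 0, "wx": 1, "wy": 0, "wz": 0, "fingers": 0}, {"dx": 0, "dy": 0, "dz": 0, "wx": 0.3, "wy": 0, "wz": 0, "fingers": 0}]'

```text
clock: 17.92
eef_pos: [434.6, -164.4, 196.6]
tool_rot: [-3.102, 1.568, 2.964]
force: [0.7, -0.3, 0.6]
width: 85.3
```

Request:
servo_tool --rows '[{"dx": 0, "dy": 0, "dz": 0, "wx": 0, "wy": 0, "wz": 0, "fingers": 0}]'

```text
clock: 18.05
eef_pos: [435.3, -164.1, 197.3]
tool_rot: [-3.118, 1.569, 2.951]
force: [-1.0, 1.0, -0.6]
width: 85.2
```

```bash
python3 st.py; python3 look.py w10 scoop_grip:56 ball_1_center:15; python3 st.py
```

```text
18.05 pos [ 435.3 -164.1  197.3] y-yaw 77.73 x [-0.002  0.    -1.   ] F [-1.   1.  -0.6] T [0.02 0.03 0.02] w 85.2 q [ 0.393  0.421 -0.128  2.05   0.084  0.676 -0.003] qd [-0.    -0.007 -0.006 -0.005  0.     0.     0.005]
18.05 [ 435.3 -164.1  197.3] [-3.118  1.569  2.951] [ 0.393  0.421 -0.128  2.05   0.084  0.676 -0.003] [-1.   1.  -0.6] 85.2
scoop_grip 0.58 [322.5 193.6] [ 436.8 -168.5   56. ]
ball_1_center 0.55 [336.  161.9] [ 457.8 -146.2   15. ]
18.2 pos [ 435.7 -164.1  197.7] y-yaw 77.72 x [-0.  0. -1.] F [ 0.8  0.  -0.3] T [ 0.03  0.   -0.01] w 85.5 q [ 0.394  0.421 -0.128  2.05   0.084  0.676 -0.004] qd [ 0.002 -0.004  0.001 -0.002  0.    -0.    -0.003]
```

View pics/w10.png

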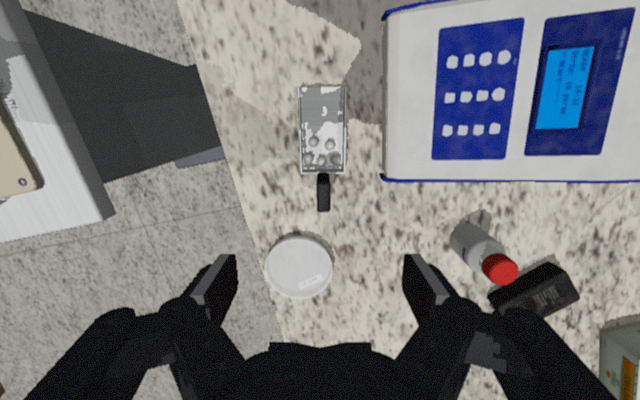

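```bash
python3 - <<'E'
from h import *
import pickle
im=cv2.imread("pics/w10.png"); crop(im[:,:,::-1],285,70,365,220,5.3,"pics/w10c.png")
s,c=pickle.load(open("w10.pkl","rb"))
# predicted corners of handle for hypothesised scoop pose
for gx,gy,yaw in [(436.8,-168.5,77.7)]:
    R=Ro.from_euler('z',yaw,degrees=True).as_matrix()
    for p in [(16,7,16),(16,-7,16),(-16,7,16),(-16,-7,16),(106,25,-44+0),(106,-25,-44),(15,25,-32),(15,-25,-32)]:
        q=proj(c,R@np.array(p,float)+[gx,gy,56]); print(p,np.round(q,1),np.round((q-[285,70])*5.3))
E
```

```text
(16, 7, 16) [315.5 182.2] [161. 594.]
(16, -7, 16) [329.9 182.2] [238. 595.]
(-16, 7, 16) [315.5 213.3] [162. 760.]
(-16, -7, 16) [329.5 213.3] [236. 760.]
(106, 25, -44) [299.3  87.5] [76. 93.]
(106, -25, -44) [345.8  87.5] [322.  93.]
(15, 25, -32) [300.2 173.1] [ 80. 547.]
(15, -25, -32) [344.4 173.2] [315. 547.]
```

View pics/w10c.png

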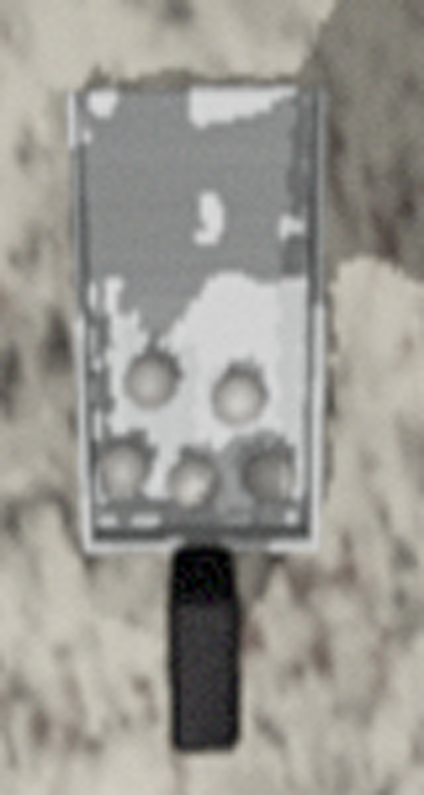

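Request:
servo_tool --rows '[{"dx": 0, "dy": -0.0023, "dz": 0.0047, "wx": 0, "wy": 0, "wz": 0, "fingers": 0.5}, {"dx": 0.05, "dy": 0, "dz": 0, "wx": 0, "wy": 0, "wz": 0, "fingers": 0.5}, {"dx": 0.06, "dy": 0, "dz": 0, "wx": 0, "wy": 0, "wz": 0, "fingers": 0.5}, {"dx": 0.03, "dy": 0, "dz": 0, "wx": 0, "wy": 0, "wz": 0, "fingers": 0.5}, {"dx": 0, "dy": 0, "dz": 0, "wx": 0, "wy": 0, "wz": 0, "fingers": 0.5}]'

```text
clock: 18.82
eef_pos: [438.0, -166.4, 91.6]
tool_rot: [3.039, 1.567, 2.824]
force: [-0.7, 0.4, 0.7]
width: 42.9
```

```bash
python3 st.py; python3 look.py w11 scoop_grip:56
```

```text
18.82 pos [ 438.  -166.4   91.6] y-yaw 77.66 x [-0.003  0.001 -1.   ] F [-0.7  0.4  0.7] T [-0.05 -0.02 -0.04] w 42.9 q [ 0.365  0.612 -0.089  2.131  0.13   0.407 -0.043] qd [ 0.003 -0.047 -0.005 -0.022 -0.004  0.021  0.002]
18.825 [ 438.  -166.4   91.6] [3.039 1.567 2.824] [ 0.365  0.612 -0.089  2.131  0.13   0.407 -0.043] [-0.7  0.4  0.7] 42.9
scoop_grip 0.94 [319.7 232.8] [ 437.2 -168.2   56. ]
```

View pics/w11.png

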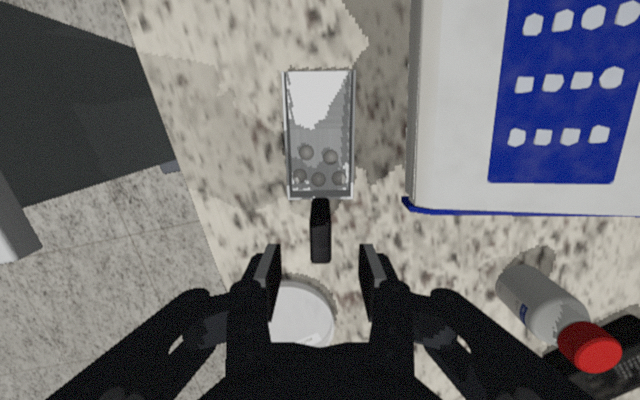

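Request:
servo_tool --rows '[{"dx": 0.035, "dy": 0, "dz": 0, "wx": 0, "wy": 0, "wz": 0, "fingers": 0.5}, {"dx": 0.034, "dy": 0, "dz": 0, "wx": 0, "wy": 0, "wz": 0, "fingers": 0.5}, {"dx": 0, "dy": 0, "dz": 0, "wx": 0, "wy": 0, "wz": 0, "fingers": 0.5}, {"dx": 0, "dy": 0, "dz": 0, "wx": 0, "wy": 0, "wz": 0, "fingers": 1}, {"dx": 0, "dy": 0, "dz": 0, "wx": 0, "wy": 0, "wz": 0, "fingers": 1}]'

```text
clock: 19.55
eef_pos: [439.8, -167.1, 42.5]
tool_rot: [-0.117, 1.568, -0.332]
force: [-0.5, -0.0, 3.3]
width: 13.1
```

Request:
servo_tool --rows '[{"dx": 0, "dy": 0, "dz": 0, "wx": 0, "wy": 0, "wz": 0, "fingers": 1}, {"dx": 0, "dy": 0, "dz": 0, "wx": 0, "wy": 0, "wz": 0, "fingers": 1}]'

```text
clock: 19.8
eef_pos: [439.8, -167.1, 42.4]
tool_rot: [-0.138, 1.568, -0.354]
force: [-0.8, -0.9, 7.5]
width: 13.2
```

```bash
python3 st.py; python3 look.py w12 scoop_grip:56
```

```text
19.8 pos [ 439.8 -167.1   42.4] y-yaw 77.63 x [ 0.002 -0.001 -1.   ] F [-0.8 -0.9  7.5] T [0.04 0.12 0.06] w 13.2 q [ 0.346  0.71  -0.063  2.154  0.149  0.279 -0.061] qd [-0.001 -0.    -0.001  0.001 -0.001 -0.002  0.001]
19.8 [ 439.8 -167.1   42.4] [-0.138  1.568 -0.354] [ 0.346  0.71  -0.063  2.154  0.149  0.279 -0.061] [-0.8 -0.9  7.5] 13.2
scoop_grip 0.77 [318.4 268.6] [ 438.7 -167.3   56. ]
```

View pics/w12.png

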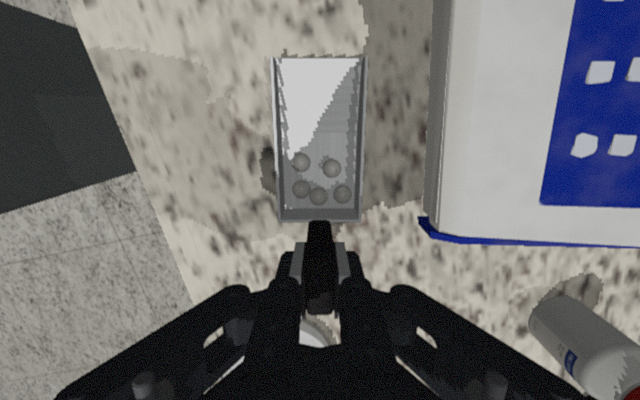

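```bash
cat > kin.py <<'E'
from h import *
import pickle,glob,itertools
from scipy.optimize import least_squares
D=[pickle.load(open(f,'rb'))[0] for f in sorted(glob.glob('w*.pkl'))]
def fk(q,p,sg):
    h,L1,L2,L3,off=p[:5]; 
    R=Ro.identity(); pos=np.zeros(3)
    ax='zyzyzyz'; t=[(0,0,h),(0,0,0),(0,0,L1),(0,0,0),(0,0,L2),(0,0,0),(0,0,L3)]
    R=Ro.from_euler('z',p[5])
    for i in range(7):
        pos=pos+R.apply(t[i]) if i!=6 else pos
        R=R*Ro.from_euler(ax[i],sg[i]*q[i])
        if i==2: pos=pos
    return pos+R.apply((off,0,L3)),R
def res(p,sg):
    r=[]
    for s in D:
        P,R=fk(s['qpos'],p,sg); r+=list(P-s['eef_pos'])
        Rt=Ro.from_euler('xyz',s['tool_rot']).as_matrix(); r+=list(200*(R.as_matrix()[:,2]-Rt[:,0]))
    return r
if __name__=="__main__":
    best=None
    for sg in itertools.product([1,-1],[1],[1,-1],[1],[1,-1],[1],[1]):
        for b in (0,3.14):
            o=least_squares(res,[300,400,400,300,0,b],args=(sg,))
            if best is None or o.cost<best[0]: best=(o.cost,sg,o.x)
    print(best, np.sqrt(best[0]*2/len(D)/6)); pickle.dump(best,open('kin.p','wb'))
E
python3 kin.py
```

```text
(np.float64(114.05382611358422), (-1, 1, -1, 1, -1, 1, 1), array([ 1.46655543e+02,  5.66025937e+02,  3.82574024e+02,  1.67238220e+02,
        4.99073133e+00, -4.53566782e-02])) 1.7799330988799693
```

```bash
cat > plan.py <<'E'
from kin import *
best=pickle.load(open('kin.p','rb')); sg,p=best[1],best[2]
C=None
for s in D:
    P,R=fk(s['qpos'],p,sg); c=R.as_matrix().T@Ro.from_euler('xyz',s['tool_rot']).as_matrix(); 
    if C is None: C=c
    #print(np.round(c,2).tolist())
lo=np.array([-3.06,-.37,-1.25,.18,-1.1,.23,-2.94]);hi=np.array([3.06,2.12,1.32,2.47,4.24,1.98,2.94])
def ik(T,Rt,q0):
    def f(q):
        P,R=fk(q,p,sg); M=R.as_matrix()@C
        return np.r_[P-T,200*(Ro.from_matrix(M.T@Rt).as_rotvec()),1.0*(q-q0)]
    o=least_squares(f,np.clip(q0,lo+1e-3,hi-1e-3),bounds=(lo,hi)); return o.x,np.linalg.norm(o.fun[:3]),np.linalg.norm(o.fun[3:6])/200
col=np.array([597.6,206.]);
def tcp(yaw,th,u,zl):
    n=np.array([np.cos(yaw),np.sin(yaw),0]); z=np.array([0,0,1.]); 
    x=-n*np.sin(th)-z*np.cos(th); y=n*np.cos(th)-z*np.sin(th); lip=np.r_[col,zl]+n*u
    return lip-30.4*x-106*y, np.c_[x,y,np.cross(x,y)]
if __name__=="__main__":
    q=D[-1]['qpos']
    for yaw in (183,190,197,205):
        q=D[-1]['qpos'].copy(); Pn,Rn=D[-1]['eef_pos']+[0,0,200],Ro.from_euler('xyz',D[-1]['tool_rot']).as_matrix()
        q,_,_=ik(Pn,Rn,q)
        T1,R1=tcp(np.radians(yaw),0,-10,228)
        rv=Ro.from_matrix(Rn.T@R1).as_rotvec()
        for k in range(1,13):
            q,e,a=ik(Pn+(T1-Pn)*k/12,Rn@Ro.from_rotvec(rv*k/12).as_matrix(),q)
        print(yaw,'lvl',np.round(q,2),round(e,1),np.round(T1))
        for th in range(5,61,5):
            T,R=tcp(np.radians(yaw),np.radians(th),-10,228-20*min(1,th/50)); q,e,a=ik(T,R,q)
            if th%10==0: print(th,np.round(q,2),round(e,1),round(a,3),np.round(T))
E
python3 plan.py
```

```text
183 lvl [-0.16  0.78 -0.39  1.18  0.29  1.24 -1.12] 0.0 [713. 212. 258.]
10 [-0.17  0.71 -0.37  1.28  0.34  1.04 -1.08] 0.0 0.0 [707. 212. 272.]
20 [-0.19  0.64 -0.33  1.4   0.41  0.83 -1.01] 0.0 0.0 [697. 211. 285.]
30 [-0.24  0.57 -0.25  1.51  0.51  0.62 -0.9 ] 0.0 0.0 [684. 211. 295.]
40 [-0.36  0.51 -0.07  1.63  0.65  0.39 -0.73] 0.0 0.0 [669. 210. 303.]
50 [-0.46  0.48  0.06  1.75  1.25  0.23 -0.09] 0.0 0.0 [652. 209. 309.]
60 [-0.32  0.46 -0.17  1.86  2.05  0.42  0.65] 0.0 0.0 [634. 208. 315.]
190 lvl [-0.17  0.79 -0.42  1.17  0.31  1.25 -1.21] 0.0 [712. 226. 258.]
10 [-0.16  0.71 -0.41  1.28  0.35  1.04 -1.17] 0.0 0.0 [705. 225. 272.]
20 [-0.17  0.64 -0.38  1.4   0.41  0.83 -1.12] 0.0 0.0 [695. 223. 285.]
30 [-0.2   0.58 -0.31  1.52  0.49  0.6  -1.03] 0.0 0.0 [683. 221. 295.]
40 [-0.29  0.52 -0.16  1.64  0.59  0.36 -0.89] 0.0 0.0 [668. 218. 303.]
50 [-0.29  0.48 -0.18  1.76  1.39  0.23 -0.1 ] 0.0 0.0 [652. 216. 309.]
60 [-0.09  0.48 -0.49  1.87  2.13  0.44  0.57] 0.0 0.0 [634. 212. 315.]
197 lvl [-0.17  0.79 -0.45  1.17  0.33  1.25 -1.3 ] 0.0 [709. 240. 258.]
10 [-0.16  0.72 -
[... 219 characters left out ...]
7  1.64  0.54  0.34 -1.05] 0.0 0.0 [666. 227. 303.]
50 [-0.12  0.5  -0.4   1.76  1.46  0.23 -0.17] 0.0 0.0 [650. 222. 309.]
60 [ 0.11  0.54 -0.76  1.87  2.17  0.46  0.44] 0.0 0.0 [633. 217. 315.]
205 lvl [-0.18  0.79 -0.48  1.17  0.35  1.26 -1.4 ] 0.0 [703. 255. 258.]
10 [-0.15  0.73 -0.49  1.28  0.37  1.04 -1.38] 0.0 0.0 [696. 252. 272.]
20 [-0.12  0.66 -0.49  1.4   0.4   0.82 -1.35] 0.0 0.0 [688. 248. 285.]
30 [-0.11  0.6  -0.47  1.52  0.44  0.58 -1.3 ] 0.0 0.0 [676. 243. 295.]
40 [-0.13  0.53 -0.4   1.64  0.48  0.33 -1.24] 0.0 0.0 [663. 236. 303.]
50 [ 0.04  0.54 -0.63  1.76  1.44  0.23 -0.34] 0.0 0.0 [647. 229. 309.]
60 [ 0.27  0.63 -1.02  1.87  2.15  0.47  0.24] 0.0 0.0 [631. 221. 315.]
```

```bash
cat > plan2.py <<'E'
import kin
from kin import *
best=pickle.load(open('kin.p','rb')); p=best[2]
import plan
for s7 in (1,-1):
    sg=best[1][:6]+(s7,)
    Cs=[fk(s['qpos'],p,sg)[1].as_matrix().T@Ro.from_euler('xyz',s['tool_rot']).as_matrix() for s in D]
    m=Ro.from_matrix(Cs).mean(); er=[np.degrees((m.inv()*Ro.from_matrix(c)).magnitude()) for c in Cs]; print(s7,np.round(er,1))
    if max(er)<3: plan.sg=sg; plan.C=m.as_matrix()
from plan import ik,tcp
import sys
if __name__=="__main__":
  for yaw in map(int,sys.argv[1:]):
    q=D[-1]['qpos'].copy(); Pn,Rn=D[-1]['eef_pos']+[0,0,210],Ro.from_euler('xyz',D[-1]['tool_rot']).as_matrix()
    q,_,_=ik(Pn,Rn,q)
    T1,R1=tcp(np.radians(yaw),0,-10,228)
    rv=Ro.from_matrix(Rn.T@R1).as_rotvec()
    for k in range(1,13):
        q,e,a=ik(Pn+(T1-Pn)*k/12,Rn@Ro.from_rotvec(rv*k/12).as_matrix(),q)
    print(yaw,'lvl',np.round(q,2),round(e,1),np.round(T1))
    for th in range(5,61,5):
        T,R=tcp(np.radians(yaw),np.radians(th),-10,228-20*min(1,th/50)); q,e,a=ik(T,R,q)
        if th%15==0: print(th,np.round(q,2),round(e,1),round(a,3),np.round(T))
E
python3 plan2.py 60 93 115 135 -87 0
```

```text
1 [ 26.2  28.1  23.6  21.5  25.1  27.3  28.7 128.  120.   40.4  41.5  41.1]
-1 [0. 0. 0. 0. 0. 0. 0. 0. 0. 0. 0. 0.]
60 lvl [-0.16  0.45 -0.1   1.76  0.06  0.93 -0.81] 0.0 [540. 106. 258.]
15 [-0.29  0.49 -0.03  1.64  0.21  1.2  -0.93] 0.0 0.0 [545. 115. 279.]
30 [-0.38  0.56  0.02  1.52  0.33  1.47 -0.99] 0.0 0.0 [554. 131. 295.]
45 [-0.46  0.64  0.07  1.41  0.44  1.72 -0.99] 0.0 0.0 [566. 151. 306.]
60 [-0.53  0.73  0.11  1.3   0.55  1.96 -0.96] 0.0 0.0 [579. 174. 315.]
93 lvl [-0.05  0.55 -0.23  1.59  0.14  1.01 -0.27] 0.0 [604.  90. 258.]
15 [-0.21  0.54 -0.11  1.55  0.35  1.13 -0.42] 0.0 0.0 [603. 102. 279.]
30 [-0.36  0.56 -0.02  1.52  0.54  1.27 -0.54] 0.0 0.0 [602. 120. 295.]
45 [-0.49  0.6   0.06  1.48  0.71  1.42 -0.63] 0.0 0.0 [601. 143. 306.]
60 [-0.6   0.66  0.13  1.45  0.86  1.58 -0.68] 0.0 0.0 [600. 169. 315.]
115 lvl [-0.02  0.63 -0.32  1.46  0.21  1.08  0.06] 0.0 [647. 101. 258.]
15 [-0.17  0.58 -0.2   1.48  0.42  1.08 -0.09] 0.0 0.0 [642. 111. 279.]
30 [-0.32  0.56 -0.08  1.51  0.64  1.11 -0.26] 0.0 0.0 [634. 128. 295.]
45 [-0.48  0.57  0.02  1.54  0.86  1.18 -0.43]
[... 480 characters left out ...]
 1.25  1.43 -0.87  1.4  -2.94] 0.0 [592. 322. 258.]
15 [-1.04  0.83  1.16  1.48 -1.02  1.42 -2.86] 0.0 0.0 [592. 310. 279.]
30 [-0.89  0.7   0.91  1.54 -1.1   1.36 -2.8 ] 0.0 0.0 [593. 292. 295.]
45 [-0.54  0.57  0.4   1.6  -1.1   1.21 -2.76] 0.0 0.0 [594. 269. 306.]
60 [-0.06  0.57 -0.23  1.65 -1.1   1.08 -2.7 ] 0.0 0.0 [596. 243. 315.]
0 lvl [-0.51  0.41  0.09  1.84 -0.05  0.89 -1.96] 0.0 [482. 206. 258.]
15 [-0.44  0.47  0.06  1.69 -0.12  1.23 -1.9 ] 0.0 0.0 [493. 206. 279.]
30 [-0.39  0.55  0.04  1.54 -0.17  1.56 -1.88] 0.0 0.0 [511. 206. 295.]
45 [-0.35  0.65  0.02  1.39 -0.22  1.86 -1.88] 0.0 0.0 [534. 206. 306.]
60 [ 0.15  0.95 -1.09  1.29 -0.    1.98 -2.6 ] 7.2 0.063 [561. 206. 315.]
```

Request:
servo_tool --rows '[{"dx": -0.02, "dy": 0, "dz": 0, "wx": 0, "wy": 0, "wz": 0, "fingers": 1}, {"dx": -0.05, "dy": 0, "dz": 0, "wx": 0, "wy": 0, "wz": 0, "fingers": 1}, {"dx": -0.075, "dy": 0, "dz": 0, "wx": -0.87, "wy": 0, "wz": 0, "fingers": 1}, {"dx": -0.075, "dy": 0, "dz": 0, "wx": -0.87, "wy": 0, "wz": 0, "fingers": 1}, {"dx": -0.05, "dy": 0, "dz": 0, "wx": -0.87, "wy": 0, "wz": 0, "fingers": 1}]'

```text
clock: 20.52
eef_pos: [439.1, -166.9, 247.3]
tool_rot: [-0.549, 1.567, -0.488]
force: [0.9, -0.8, -2.4]
width: 13.1
```

Request:
servo_tool --rows '[{"dx": -0.018, "dy": 0, "dz": 0, "wx": 0, "wy": 0, "wz": 0, "fingers": 1}, {"dx": 0, "dy": 0, "dz": 0, "wx": 0, "wy": 0, "wz": 0, "fingers": 1}]'

```text
clock: 20.78
eef_pos: [438.7, -166.9, 257.6]
tool_rot: [-0.618, 1.57, -0.562]
force: [0.0, -0.1, -1.7]
width: 13.1
```

```bash
python3 st.py; python3 look.py w13 scoop_grip:272
```

```text
20.77 pos [ 438.7 -166.9  257.6] y-yaw 93.2 x [ 0.001 -0.001 -1.   ] F [ 0.  -0.1 -1.7] T [-0.06 -0.05 -0.07] w 13.1 q [ 0.491  0.345 -0.25   1.964  0.113  0.844  0.236] qd [-0.008  0.041  0.008  0.031  0.002 -0.012  0.002]
20.775 [ 438.7 -166.9  257.6] [-0.618  1.57  -0.562] [ 0.491  0.345 -0.25   1.964  0.113  0.844  0.236] [ 0.  -0.1 -1.7] 13.1
scoop_grip 0.73 [319.7 272.4] [ 438.2 -168.8  272. ]
```

View pics/w13.png

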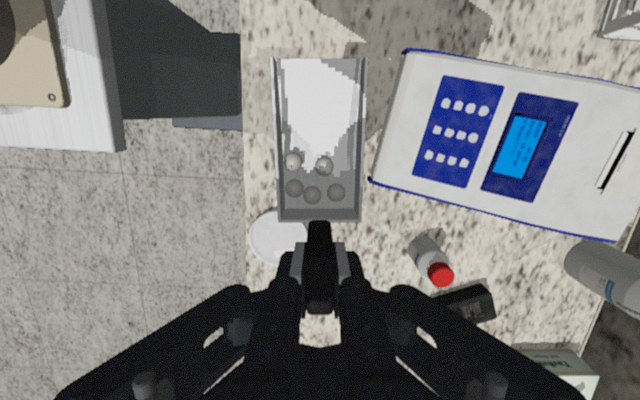

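Request:
servo_tool --rows '[{"dx": 0, "dy": 0.016, "dz": 0.0119, "wx": 0, "wy": 0, "wz": 0, "fingers": 1}, {"dx": 0, "dy": 0.0319, "dz": 0.0239, "wx": 0, "wy": 0, "wz": 0, "fingers": 1}, {"dx": 0, "dy": 0.0479, "dz": 0.0358, "wx": 0, "wy": 0, "wz": 0, "fingers": 1}, {"dx": 0, "dy": 0.0638, "dz": 0.0477, "wx": 0, "wy": 0, "wz": 0, "fingers": 1}, {"dx": 0, "dy": 0.0638, "dz": 0.0477, "wx": 0, "wy": 0, "wz": 0, "fingers": 1}]'

```text
clock: 21.5
eef_pos: [554.9, 10.5, 255.8]
tool_rot: [2.876, 1.569, 2.934]
force: [0.5, -0.2, -1.6]
width: 13.3
```

Request:
servo_tool --rows '[{"dx": 0, "dy": 0.0479, "dz": 0.0358, "wx": 0, "wy": 0, "wz": 0, "fingers": 1}, {"dx": 0, "dy": 0.0319, "dz": 0.0239, "wx": 0, "wy": 0, "wz": 0, "fingers": 1}, {"dx": 0, "dy": 0.016, "dz": 0.0119, "wx": 0, "wy": 0, "wz": 0, "fingers": 1}, {"dx": 0, "dy": 0, "dz": 0, "wx": 0, "wy": 0, "wz": 0, "fingers": 1}, {"dx": 0, "dy": 0, "dz": 0, "wx": 0, "wy": 0, "wz": 0, "fingers": 1}]'

```text
clock: 22.12
eef_pos: [603.0, 80.9, 256.7]
tool_rot: [-2.398, 1.569, -2.342]
force: [-0.3, -0.5, -2.3]
width: 13.0
```

```bash
python3 st.py; python3 look.py w14 hopper_mid:168; python3 -c "
from h import *
im=ctrl.get_image('top'); crop(im,180,120,340,260,4,'pics/top14.png')"
```

```text
22.12 pos [603.   80.9 256.7] y-yaw 93.2 x [-0.001 -0.001 -1.   ] F [-0.3 -0.5 -2.3] T [-0.08  0.01  0.09] w 13.0 q [-0.012  0.553 -0.269  1.602  0.167  1.012 -0.276] qd [ 0.011 -0.01   0.003  0.    -0.001 -0.001 -0.001]
22.125 [603.   80.9 256.7] [-2.398  1.569 -2.342] [-0.012  0.553 -0.269  1.602  0.167  1.012 -0.276] [-0.3 -0.5 -2.3] 13.0
hopper_mid 0.95 [323.6  43.1] [598.1 205.1 168. ]
hopper_mid 0.42 [347.6 166.2] [623.3 116.4 168. ]
```

View pics/w14.png

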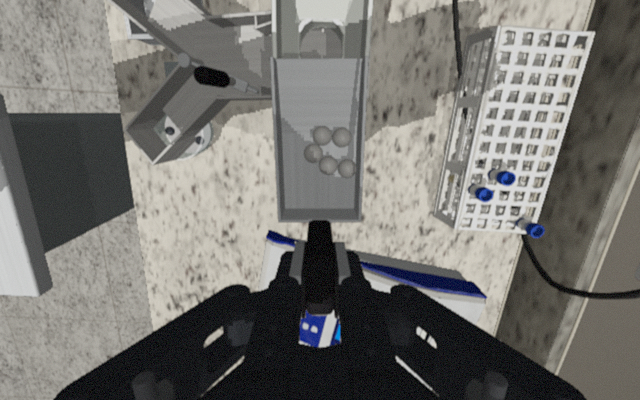

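View pics/top14.png

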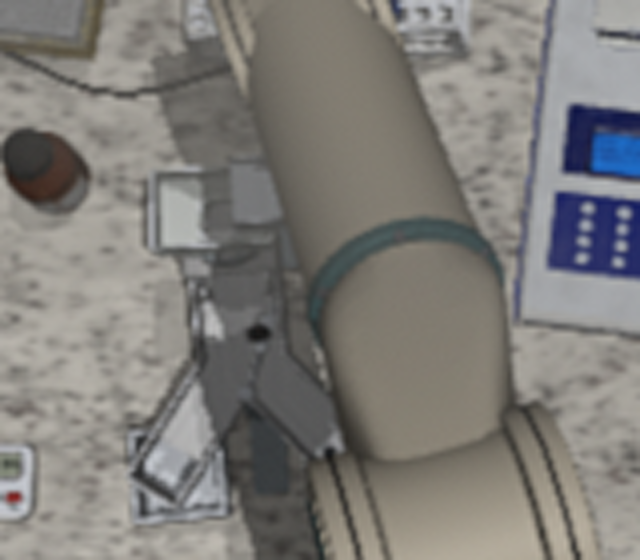

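Request:
servo_tool --rows '[{"dx": -0.0146, "dy": 0.005, "dz": 0, "wx": 0, "wy": 0, "wz": -1, "fingers": 1}, {"dx": -0.0146, "dy": 0.005, "dz": 0, "wx": 0, "wy": 0, "wz": -1, "fingers": 1}, {"dx": -0.0126, "dy": 0.0055, "dz": 0, "wx": 0, "wy": 0, "wz": -1, "fingers": 1}, {"dx": -0.0096, "dy": 0.0067, "dz": 0, "wx": 0, "wy": 0, "wz": -1, "fingers": 1}, {"dx": -0.0088, "dy": 0.0077, "dz": 0, "wx": 0, "wy": 0, "wz": -1, "fingers": 1}]'

```text
clock: 22.9
eef_pos: [602.2, 111.8, 296.9]
tool_rot: [-1.567, 1.045, -1.512]
force: [0.5, -1.3, -1.4]
width: 13.3
```

```bash
python3 st.py; python3 look.py w15; python3 - <<'E'
from h import *
s=ctrl.read_state();R=Ro.from_euler('xyz',s['tool_rot']).as_matrix();print('lip',s['eef_pos']+R@[30.4,106,0])
E
```

```text
22.9 pos [602.2 111.8 296.9] y-yaw 93.16 x [ 0.03  -0.501 -0.865] F [ 0.5 -1.3 -1.4] T [ 0.66  0.07 -0.01] w 13.3 q [-0.449  0.623 -0.079  1.47   0.528  1.34  -0.662] qd [-0.607  0.277  0.243 -0.214  0.482  0.56  -0.479]
22.9 [602.2 111.8 296.9] [-1.567  1.045 -1.512] [-0.449  0.623 -0.079  1.47   0.528  1.34  -0.662] [ 0.5 -1.3 -1.4] 13.3
lip [596.17185082 193.74870684 215.29198382]
```

View pics/w15.png

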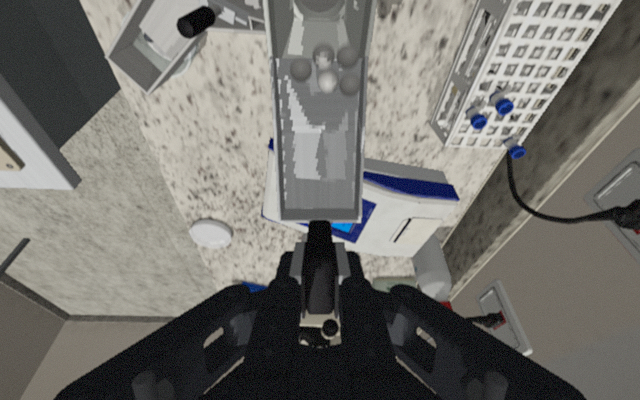

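Request:
servo_tool --rows '[{"dx": -0.0123, "dy": 0.0063, "dz": 0, "wx": 0, "wy": 0, "wz": -1, "fingers": 1}, {"dx": -0.0124, "dy": 0.0066, "dz": 0, "wx": 0, "wy": 0, "wz": -1, "fingers": 1}, {"dx": -0.0126, "dy": 0.0068, "dz": 0, "wx": 0, "wy": 0, "wz": -1, "fingers": 1}, {"dx": -0.0146, "dy": 0.005, "dz": 0, "wx": 0, "wy": 0, "wz": -1, "fingers": 1}, {"dx": 0, "dy": 0, "dz": 0, "wx": 0, "wy": 0, "wz": 0, "fingers": 1}]'

```text
clock: 23.58
eef_pos: [599.1, 153.0, 311.9]
tool_rot: [-1.575, 0.631, -1.513]
force: [-1.0, -0.1, -2.1]
width: 13.1
```

```bash
python3 st.py; python3 look.py w16; python3 - <<'E'
from h import *
s=ctrl.read_state();R=Ro.from_euler('xyz',s['tool_rot']).as_matrix();print('lip',s['eef_pos']+R@[30.4,106,0])
im=ctrl.get_image('scene'); crop(im,180,90,380,250,3.8,'pics/sc16.png')
E
```

```text
23.57 pos [599.1 153.  311.9] y-yaw 93.77 x [ 0.047 -0.806 -0.59 ] F [-1.  -0.1 -2.1] T [1.07 0.08 0.01] w 13.1 q [-0.693  0.808  0.026  1.329  0.706  1.642 -0.796] qd [ 0.045 -0.046  0.033  0.01   0.011 -0.007  0.003]
23.575 [599.1 153.  311.9] [-1.575  0.631 -1.513] [-0.693  0.808  0.026  1.329  0.706  1.642 -0.796] [-1.  -0.1 -2.1] 13.1
lip [597.3697863  188.84957275 209.90643028]
```

View pics/w16.png

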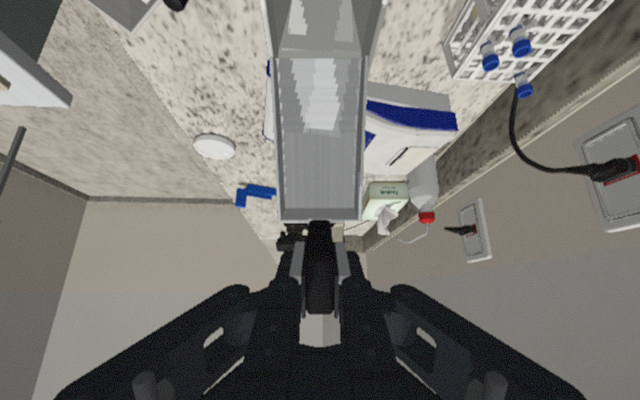

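View pics/sc16.png

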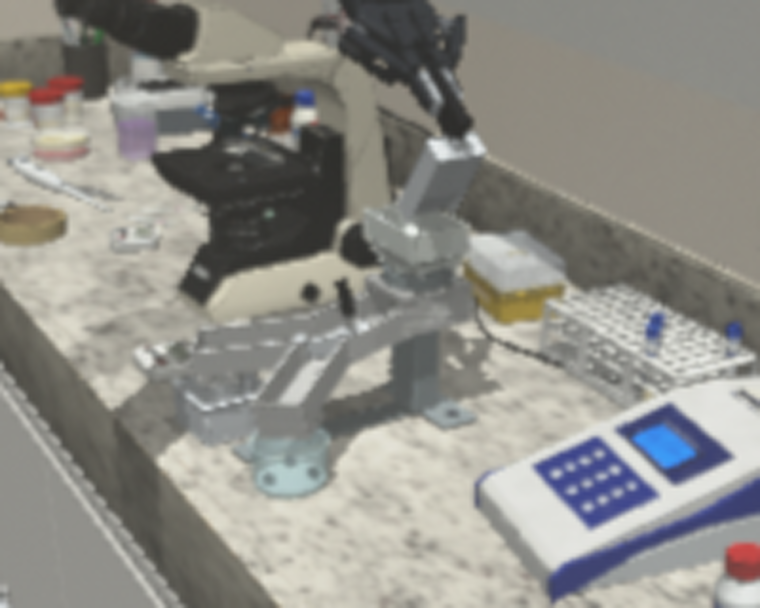

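Request:
servo_tool --rows '[{"dx": -0.0235, "dy": -0.0324, "dz": 0, "wx": 0, "wy": 0, "wz": 0, "fingers": 1}, {"dx": 0.015, "dy": -0.0035, "dz": 0, "wx": 0, "wy": 0, "wz": 1, "fingers": 1}, {"dx": 0.015, "dy": -0.0035, "dz": 0, "wx": 0, "wy": 0, "wz": 1, "fingers": 1}, {"dx": 0.015, "dy": -0.0035, "dz": 0, "wx": 0, "wy": 0, "wz": 1, "fingers": 1}, {"dx": 0.015, "dy": -0.0035, "dz": 0, "wx": 0, "wy": 0, "wz": 1, "fingers": 1}]'

```text
clock: 24.3
eef_pos: [602.5, 109.2, 322.0]
tool_rot: [-1.563, 1.052, -1.51]
force: [0.6, 0.3, -1.0]
width: 13.1
```

Request:
servo_tool --rows '[{"dx": 0.015, "dy": -0.0035, "dz": 0, "wx": 0, "wy": 0, "wz": 1, "fingers": 1}, {"dx": 0.015, "dy": -0.0035, "dz": 0, "wx": 0, "wy": 0, "wz": 1, "fingers": 1}, {"dx": 0.015, "dy": -0.0035, "dz": 0, "wx": 0, "wy": 0, "wz": 1, "fingers": 1}, {"dx": 0.015, "dy": -0.0035, "dz": 0, "wx": 0, "wy": 0, "wz": 1, "fingers": 1}, {"dx": 0.015, "dy": -0.0035, "dz": 0, "wx": 0, "wy": 0, "wz": 1, "fingers": 1}]'

```text
clock: 24.92
eef_pos: [604.2, 79.3, 273.1]
tool_rot: [0.487, 1.566, 0.54]
force: [0.6, -0.3, -1.7]
width: 13.1
```

```bash
python3 st.py; python3 - <<'E'
from h import *
im=ctrl.get_image('top'); crop(im,180,120,340,260,4,'pics/top17.png')
im=ctrl.get_image('scene'); crop(im,180,90,380,250,3.8,'pics/sc17.png')
c=ctrl.camera_info('scene')
for m in ctrl.mark_of('ball_1_center','scene'): print(m['conf'],m['point'])
c=ctrl.camera_info('top')
ctrl.get_image('top')
for m in ctrl.mark_of('ball_1_center','top'): print('top',m['conf'],m['point'],atz(c,m['point'],10))
E
```

```text
24.93 pos [604.2  79.3 273.1] y-yaw 93.05 x [ 0.004  0.003 -1.   ] F [ 0.6 -0.3 -1.7] T [0.03 0.06 0.01] w 13.1 q [-0.016  0.534 -0.254  1.584  0.147  1.038 -0.258] qd [ 0.745  0.044 -0.347  0.195 -0.679 -0.444  0.731]
top 0.56 [234.1, 174.4] [632.06636726 239.15941415  10.        ]
top 0.25 [384.8, 243.6] [ 378.15341086 -260.51556381   10.        ]
```

View pics/top17.png

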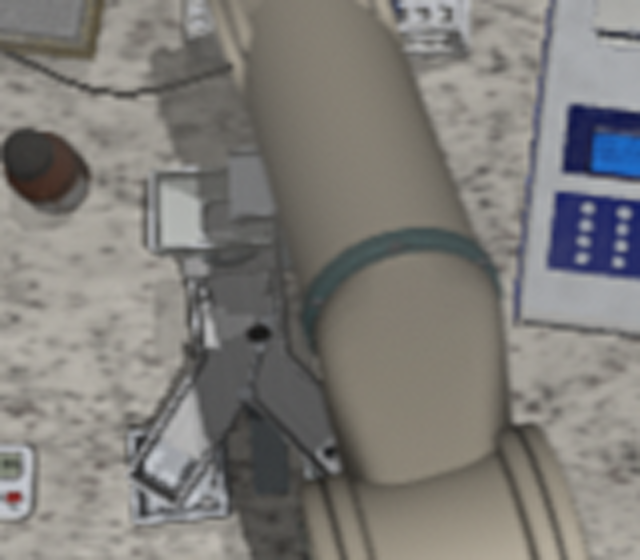

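View pics/sc17.png

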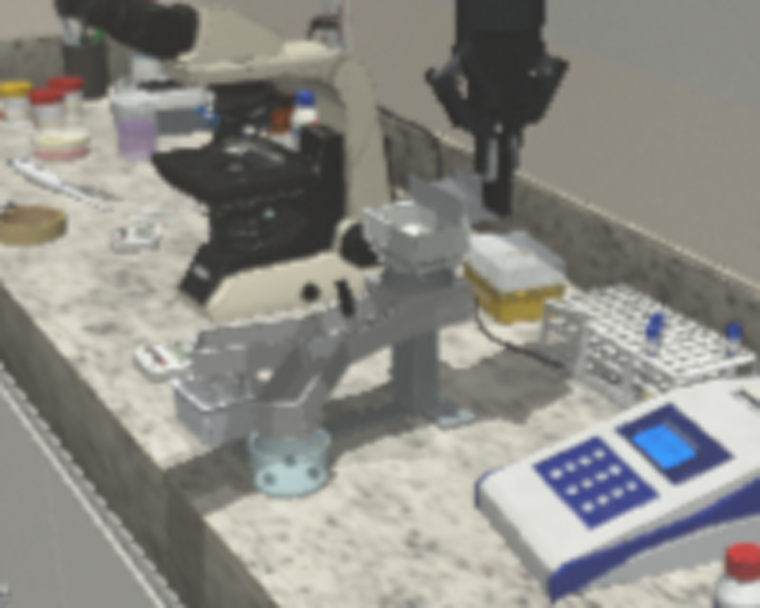

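Request:
servo_tool --rows '[{"dx": 0, "dy": -0.0634, "dz": -0.0472, "wx": 0, "wy": 0, "wz": 0, "fingers": 1}, {"dx": 0, "dy": -0.0634, "dz": -0.0472, "wx": 0, "wy": 0, "wz": 0, "fingers": 1}, {"dx": 0, "dy": -0.0634, "dz": -0.0472, "wx": 0, "wy": 0, "wz": 0, "fingers": 1}, {"dx": 0, "dy": -0.0634, "dz": -0.0472, "wx": 0, "wy": 0, "wz": 0, "fingers": 1}, {"dx": 0, "dy": -0.0634, "dz": -0.0472, "wx": 0, "wy": 0, "wz": 0, "fingers": 1}]'

```text
clock: 25.8
eef_pos: [440.7, -164.9, 272.2]
tool_rot: [-0.648, 1.568, -0.587]
force: [1.0, -0.6, -1.5]
width: 13.4
```

Request:
servo_tool --rows '[{"dx": 0, "dy": 0, "dz": 0, "wx": 0.87, "wy": 0, "wz": 0, "fingers": 1}, {"dx": 0.06, "dy": 0, "dz": 0, "wx": 0.87, "wy": 0, "wz": 0, "fingers": 1}, {"dx": 0.06, "dy": 0, "dz": 0, "wx": 0.87, "wy": 0, "wz": 0, "fingers": 1}, {"dx": 0.06, "dy": 0, "dz": 0, "wx": 0, "wy": 0, "wz": 0, "fingers": 1}, {"dx": 0, "dy": 0, "dz": 0, "wx": 0, "wy": 0, "wz": 0, "fingers": 1}]'

```text
clock: 26.42
eef_pos: [439.6, -162.8, 134.6]
tool_rot: [3.041, 1.565, 2.829]
force: [-0.0, 0.1, -0.3]
width: 13.2
```

```bash
python3 look.py w18; python3 st.py; python3 - <<'E'
from h import *
im=ctrl.get_image('top'); crop(im,200,150,300,260,6,'pics/top18.png')
im=ctrl.get_image('scene'); crop(im,180,90,380,250,3.8,'pics/sc18.png')
E
```

```text
26.425 [ 439.6 -162.8  134.6] [3.041 1.565 2.829] [ 0.387  0.534 -0.131  2.098  0.133  0.523 -0.054] [-0.   0.1 -0.3] 13.2
26.48 pos [ 441.1 -163.5  136.3] y-yaw 77.82 x [-0.001  0.001 -1.   ] F [-0.2  0.1 -0.5] T [-0.07 -0.    0.02] w 13.0 q [ 0.388  0.531 -0.132  2.096  0.133  0.524 -0.054] qd [ 0.014 -0.045 -0.004 -0.029 -0.005  0.002  0.003]
```

View pics/top18.png

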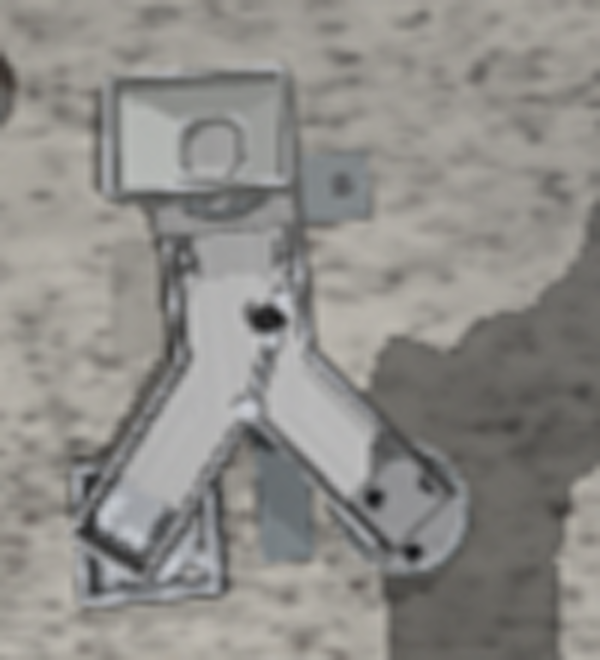

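View pics/w18.png

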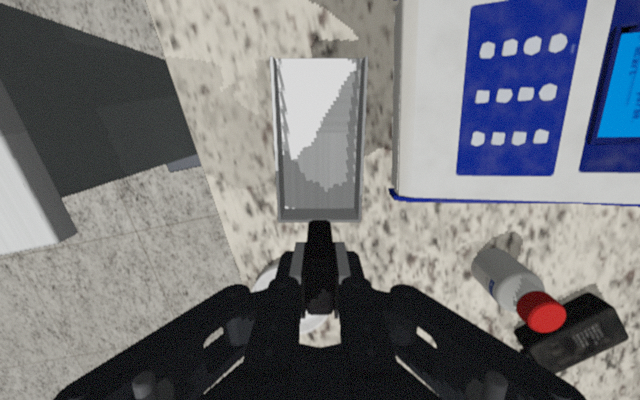

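Request:
servo_tool --rows '[{"dx": 0.055, "dy": 0, "dz": 0, "wx": 0, "wy": 0, "wz": 0, "fingers": 1}, {"dx": 0.045, "dy": 0, "dz": 0, "wx": 0, "wy": 0, "wz": 0, "fingers": 1}, {"dx": 0.02, "dy": 0, "dz": 0, "wx": 0, "wy": 0, "wz": 0, "fingers": 1}, {"dx": 0, "dy": 0, "dz": 0, "wx": 0, "wy": 0, "wz": 0, "fingers": 1}, {"dx": 0, "dy": 0, "dz": 0, "wx": 0, "wy": 0, "wz": 0, "fingers": 1}]'

```text
clock: 27.2
eef_pos: [441.9, -165.3, 47.5]
tool_rot: [-0.076, 1.568, -0.292]
force: [0.2, -0.0, -1.1]
width: 13.2
```

```bash
python3 st.py
```

```text
27.2 pos [ 441.9 -165.3   47.5] y-yaw 77.64 x [ 0.003 -0.001 -1.   ] F [ 0.2 -0.  -1.1] T [ 0.06 -0.03  0.01] w 13.2 q [ 0.353  0.701 -0.079  2.149  0.177  0.295 -0.093] qd [ 0.    -0.003 -0.     0.003 -0.    -0.004  0.001]
```

Request:
servo_tool --rows '[{"dx": 0.003, "dy": 0, "dz": 0, "wx": 0, "wy": 0, "wz": 0, "fingers": 1}, {"dx": 0.003, "dy": 0, "dz": 0, "wx": 0, "wy": 0, "wz": 0, "fingers": 1}, {"dx": 0, "dy": 0, "dz": 0, "wx": 0, "wy": 0, "wz": 0, "fingers": 1}]'

```text
clock: 27.58
eef_pos: [441.2, -165.3, 42.4]
tool_rot: [-0.211, 1.569, -0.427]
force: [-0.3, -1.0, 5.8]
width: 13.0
```

```bash
python3 st.py
```

```text
27.57 pos [ 441.2 -165.3   42.4] y-yaw 77.63 x [ 0.001 -0.001 -1.   ] F [-0.3 -1.   5.8] T [0.1  0.11 0.01] w 13.0 q [ 0.351  0.711 -0.077  2.151  0.18   0.284 -0.096] qd [ 0.001 -0.     0.001  0.002 -0.002  0.     0.001]
```

Request:
servo_tool --rows '[{"dx": 0, "dy": 0, "dz": 0, "wx": 0, "wy": 0, "wz": 0, "fingers": 0.5}, {"dx": 0, "dy": 0, "dz": 0, "wx": 0, "wy": 0, "wz": 0, "fingers": 0.5}, {"dx": -0.03, "dy": 0, "dz": 0, "wx": 0, "wy": 0, "wz": 0, "fingers": 0.5}, {"dx": -0.07, "dy": 0, "dz": 0, "wx": 0, "wy": 0, "wz": 0, "fingers": 0.5}, {"dx": -0.07, "dy": 0, "dz": 0, "wx": 0, "wy": 0, "wz": 0, "fingers": 0.5}]'

```text
clock: 28.2
eef_pos: [440.2, -164.8, 170.3]
tool_rot: [2.974, 1.569, 2.758]
force: [1.2, 0.0, 1.1]
width: 42.5
```

```bash
python3 look.py w19 scoop_grip:56; python3 st.py
```

```text
28.2 [ 440.2 -164.8  170.3] [2.974 1.569 2.758] [ 0.412  0.472 -0.158  2.066  0.125  0.614 -0.047] [1.2 0.  1.1] 42.5
scoop_grip 0.96 [320.2 198.1] [ 440.1 -165.6   56. ]
28.3 pos [ 443.9 -166.   173.8] y-yaw 77.62 x [ 0.009 -0.003 -1.   ] F [1.  0.3 0.6] T [-0.04 -0.06  0.04] w 42.6 q [ 0.412  0.466 -0.159  2.062  0.125  0.612 -0.048] qd [-0.009  0.076  0.02   0.056  0.015 -0.073 -0.013]
```

View pics/w19.png

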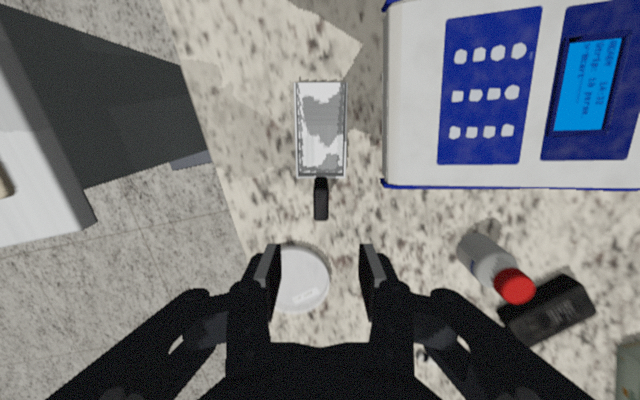

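Scoop stands upright, empty, at its old place. Now inspect the tin.

Request:
servo_tool --rows '[{"dx": -0.07, "dy": 0, "dz": 0, "wx": 0, "wy": 0, "wz": 0, "fingers": 0.5}, {"dx": -0.02, "dy": 0.0714, "dz": -0.0107, "wx": 0, "wy": 0, "wz": 0, "fingers": 0.5}, {"dx": 0, "dy": 0.0714, "dz": -0.0107, "wx": 0, "wy": 0, "wz": 0, "fingers": 0.5}, {"dx": 0, "dy": 0.0714, "dz": -0.0107, "wx": 0, "wy": 0, "wz": 0, "fingers": 0.5}, {"dx": 0, "dy": 0.0714, "dz": -0.0107, "wx": 0, "wy": 0, "wz": 0, "fingers": 0.5}]'

```text
clock: 28.92
eef_pos: [454.8, 52.6, 236.2]
tool_rot: [-2.636, 1.57, -2.852]
force: [0.5, 0.1, -0.5]
width: 42.7
```

Request:
servo_tool --rows '[{"dx": 0, "dy": 0.0714, "dz": -0.0107, "wx": 0, "wy": 0, "wz": 0, "fingers": 0.5}, {"dx": 0, "dy": 0.0714, "dz": -0.0107, "wx": 0, "wy": 0, "wz": 0, "fingers": 0.5}, {"dx": 0, "dy": 0.0714, "dz": -0.0107, "wx": 0, "wy": 0, "wz": 0, "fingers": 0.5}, {"dx": 0, "dy": 0, "dz": 0, "wx": -1, "wy": 0, "wz": 0, "fingers": 0.5}, {"dx": 0, "dy": 0, "dz": 0, "wx": -1, "wy": 0, "wz": 0, "fingers": 0.5}]'

```text
clock: 29.55
eef_pos: [465.3, 214.0, 235.6]
tool_rot: [-2.725, 1.569, -2.725]
force: [-0.0, -1.1, 0.6]
width: 42.6
```

Request:
servo_tool --rows '[{"dx": 0, "dy": 0, "dz": 0, "wx": -1, "wy": 0, "wz": 0, "fingers": 0.5}, {"dx": 0, "dy": 0, "dz": 0, "wx": -1, "wy": 0, "wz": 0, "fingers": 0.5}, {"dx": 0, "dy": 0, "dz": 0, "wx": -1, "wy": 0, "wz": 0, "fingers": 0.5}, {"dx": 0, "dy": 0, "dz": 0, "wx": -1, "wy": 0, "wz": 0, "fingers": 0.5}, {"dx": 0, "dy": 0, "dz": 0, "wx": -1, "wy": 0, "wz": 0, "fingers": 0.5}]'

```text
clock: 30.18
eef_pos: [465.6, 212.9, 235.8]
tool_rot: [3.013, 1.569, -2.749]
force: [0.3, -0.2, 0.2]
width: 42.7
```

Request:
servo_tool --rows '[{"dx": 0, "dy": 0, "dz": 0, "wx": -1, "wy": 0, "wz": 0, "fingers": 0.5}, {"dx": 0, "dy": 0, "dz": 0, "wx": -1, "wy": 0, "wz": 0, "fingers": 0.5}, {"dx": 0, "dy": 0, "dz": 0, "wx": -1, "wy": 0, "wz": 0, "fingers": 0.5}, {"dx": 0, "dy": 0, "dz": 0, "wx": -1, "wy": 0, "wz": 0, "fingers": 0.5}, {"dx": 0, "dy": 0, "dz": 0, "wx": -1, "wy": 0, "wz": 0, "fingers": 0.5}]'

```text
clock: 30.8
eef_pos: [465.6, 212.9, 235.8]
tool_rot: [2.435, 1.569, -2.804]
force: [-0.8, 0.1, 1.2]
width: 42.4
```

```bash
python3 look.py w20 ball_1_center:10 hopper_mid:168 flap_knob:146 tin:0; python3 st.py
```

```text
30.8 [465.6 212.9 235.8] [ 2.435  1.569 -2.804] [-0.079  0.478 -0.585  1.88   0.334  0.884  0.217] [-0.8  0.1  1.2] 42.4
ball_1_center 0.39 [315.  109.4] [391.7 247.9  10. ]
flap_knob 0.79 [313.9 257.2] [504.5 183.1 146. ]
flap_knob 0.43 [334.5 120.7] [409.3 257.9 146. ]
tin 0.61 [333.7 117.4] [411.9 263.6   0. ]
31.05 pos [465.9 213.  236.3] y-yaw 149.54 x [-0.001 -0.    -1.   ] F [-0.  -0.  -0.4] T [ 0.02 -0.03  0.02] w 42.8 q [-0.08   0.477 -0.583  1.879  0.333  0.884  0.213] qd [-0.001 -0.004  0.    -0.003  0.001  0.     0.007]
```

View pics/w20.png

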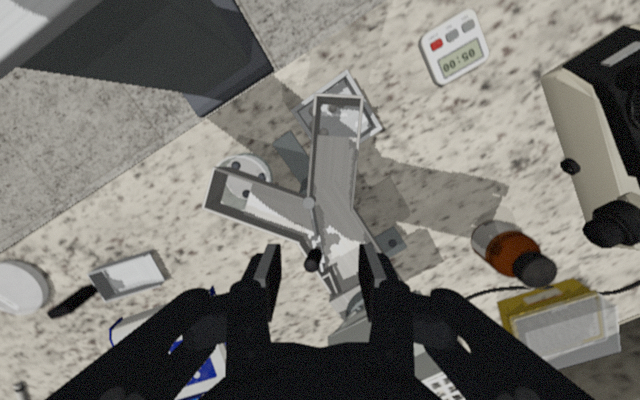

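```bash
python3 - <<'E'
from h import *
crop(cv2.imread('pics/w20.png')[:,:,::-1],285,60,395,160,6,'pics/w20c.png')
E
```

```text
(no output)
```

View pics/w20c.png

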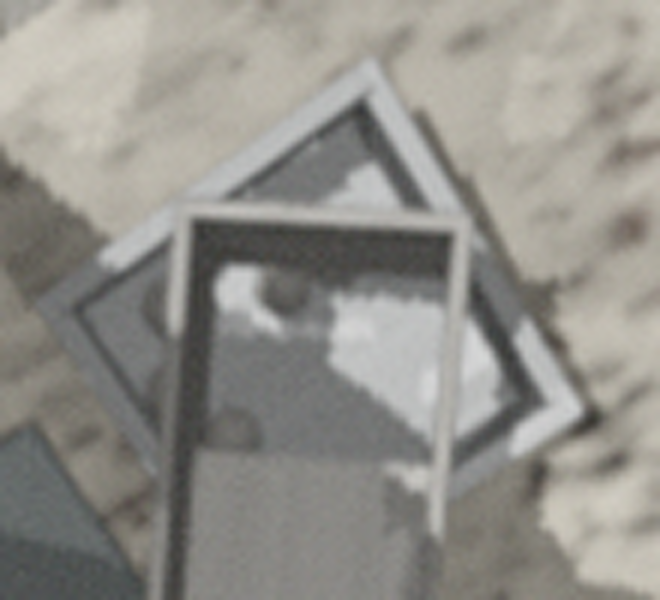

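Request:
servo_tool --rows '[{"dx": 0, "dy": 0.0523, "dz": -0.0076, "wx": 0, "wy": 0, "wz": 0, "fingers": 0.5}, {"dx": 0, "dy": 0.0523, "dz": -0.0076, "wx": 0, "wy": 0, "wz": 0, "fingers": 0.5}, {"dx": 0, "dy": 0.0523, "dz": -0.0076, "wx": 0, "wy": 0, "wz": 0, "fingers": 0.5}, {"dx": 0, "dy": 0, "dz": 0, "wx": 0, "wy": 0, "wz": 0, "fingers": 0.5}]'

```text
clock: 31.55
eef_pos: [353.3, 259.0, 237.0]
tool_rot: [2.654, 1.57, -2.584]
force: [1.4, 0.2, 0.5]
width: 42.6
```

```bash
python3 look.py w21 ball_1_center:10 flap_knob:146 hopper_mid:168; python3 st.py; python3 - <<'E'
from h import *
im=ctrl.get_image('top'); crop(im,200,150,300,260,6,'pics/top21.png')
E
```

```text
31.55 [353.3 259.  237. ] [ 2.654  1.57  -2.584] [-0.23   0.373 -0.621  2.058  0.3    0.799  0.014] [1.4 0.2 0.5] 42.6
ball_1_center 0.49 [325.7 203.9] [393.  244.6  10. ]
31.75 pos [356.9 257.6 236.7] y-yaw 149.52 x [ 0.001  0.    -1.   ] F [0.3 0.2 0.5] T [ 0.02  0.01 -0.06] w 42.6 q [-0.226  0.375 -0.618  2.054  0.301  0.799  0.015] qd [ 0.008  0.004 -0.001 -0.002 -0.002  0.     0.002]
```

View pics/w21.png

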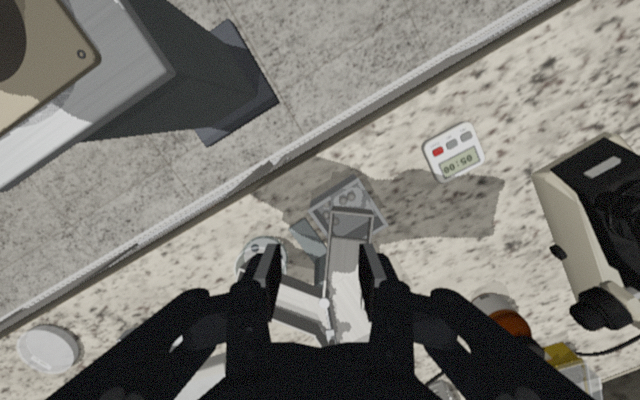

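```bash
python3 - <<'E'
from h import *
crop(cv2.imread('pics/w21.png')[:,:,::-1],295,165,395,255,7,'pics/w21c.png')
E
```

```text
(no output)
```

View pics/w21c.png

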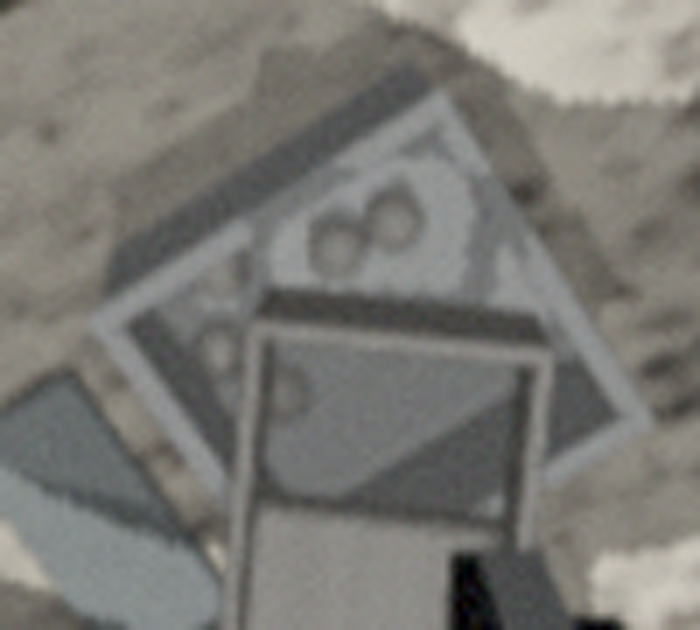

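View pics/top21.png

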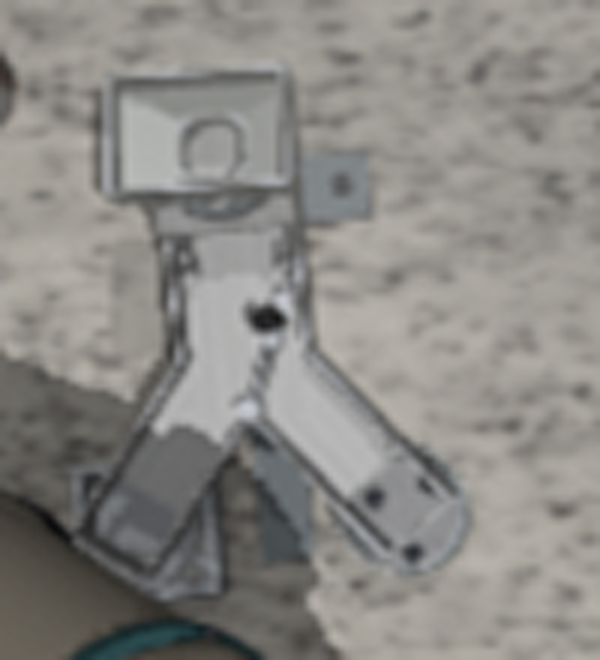

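```bash
python3 - <<'E'
from h import *
import pickle
s,c=pickle.load(open('w20.pkl','rb'))
for p in [(285,290),(232,425),(158,300),(155,390)]: print('20',np.round(atz(c,(285+p[0]/6,60+p[1]/6),9)))
s,c=pickle.load(open('w21.pkl','rb'))
for p in [(340,245),(397,215),(215,345),(288,392),(235,270)]: print('21',np.round(atz(c,(295+p[0]/7,165+p[1]/7),9)))
for p in [(100,315),(440,90),(650,420)]: print('rim',np.round(atz(c,(295+p[0]/7,165+p[1]/7),42)))
E
```

```text
20 [401. 267.   9.]
20 [419. 244.   9.]
20 [390. 244.   9.]
20 [405. 234.   9.]
21 [401. 268.   9.]
21 [401. 281.   9.]
21 [406. 237.   9.]
21 [422. 245.   9.]
21 [395. 248.   9.]
rim [380. 227.  42.]
rim [374. 299.  42.]
rim [448. 304.  42.]
```

```bash
python3 st.py; python3 -c "
from cell import ctrl
print(ctrl.finish_job())"
```

```text
31.8 pos [356.9 257.5 236.6] y-yaw 149.52 x [ 0.  0. -1.] F [-0.3 -0.7 -0.3] T [ 0.01 -0.07  0.02] w 42.4 q [-0.226  0.375 -0.618  2.054  0.301  0.799  0.015] qd [ 0.005  0.002 -0.003  0.004  0.     0.     0.001]
the job is handed in; nothing more can be done
None
```

I handed the job in at about 31.8 s of the 72 s allowed. I locked the hopper on the collar, swung the flap to its right stop so the chute leads to the tin on the left, tipped all five balls in, and stood the scoop on the worktop.

What the last checks showed:
- **Balls:** I located five balls inside the tin by combining two wrist pictures. One is only a faint blob near the left wall in the closer picture, and only four showed in the other. In the pictures the scoop and tray were empty and the hopper looked empty.
- **Hopper:** it seated at the expected height and turned about 92°. Pictures taken after locking put its axis within 1–2 mm of the collar. In the last top picture it sits across the chute.
- **Flap:** the finger met firm resistance (about 4 N) at the stop. The knob measured within about 1 mm of its predicted stop position.
- **Scoop:** it went down at the same tool height (42.4 mm) as when I picked it up and stood upright where it started.
- **Other things:** nothing else appeared moved in the pictures, but I did not re-measure the tin, dish or bystanders. At hand-in the gripper was free with no notable force on it.

Two network reports disagreed with the pictures: a "ball" in the hopper after pouring, which the picture did not show, and spurious extra "hopper_mid" and "flap_knob" detections, which I ignored.

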